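# Roll a glued lino block through the press and stand it to dry

### The arm

A 6-joint arm with a two-finger parallel gripper is mounted at the origin on the work surface. World frame = base frame: x ahead of the robot, y to its left, z up, the work surface at z = 0. Lengths are in m, angles in rad, forces in N, time in s.
With the tool pointing down it reaches from about 0.225 to 0.875 m from the base axis. Payload 3.4 kg.
Tool frame: the origin (TCP) lies at the very end of the fingers, on their centre line; the grasp point (between the pads) lies 19 mm behind it; z points along the fingers, y is the line along which they close (so a half turn about z gives the same grasp; the last joint's range is limited). The gripper opens to 85 mm and grips with 20 to 120 N. Pads are 22 mm wide; open, the fingers measure 114 mm over their backs; the gripper's body (76 mm by 85 mm) begins 54 mm behind the grasp point. The pads swing forward as they close: fully open they stand 13 mm farther back than shut.
Start: joints at [1.017, 0.276, 1.505, -0, 1.361, -0.121], TCP at [0.241, 0.522, 0.196] pointing down, gripper open.
Joint ranges: [-2.89, 2.89], [-0.75, 2.08], [0.22, 2.7], [-1.18, 4.32], [0.11, 2.71], [-2.7, 2.7]. Speed limits (rad/s): [2.57, 2.57, 3.14, 3.14, 3.14, 3.14].

### API

Orientations are given as a 3x3 rotation matrix whose columns are the frame's x, y, z axes.
In Python, from rig import env gives the robot as it stands.
- The arm moves only by the tool drive_tool, never from a script. Its argument "commands" is one flat list of numbers, 7 for each row, row after row: the opening, from 0 (shut) to 1 (fully open), then the shift along the tool's x, y, z in cm, then the turn, a rotation vector about the tool's x, y, z in degrees. In form: [jaw, x, y, z, rx, ry, rz, jaw, x, y, z, rx, ry, rz, ...]. A call has 1 to 10 rows; each row is the pose to reach, as a shift and turn from the pose commanded when the call began, along the tool's axes at that moment; what a row does not reach only later rows make up. A row lasts 1/8 s, in which the tool goes at most 62.5 mm and 10.7 degrees, less where a joint would pass 70% of its speed; a pose out of reach is approached as far as the arm can. A call with a gripper value outside its range is refused whole. The fingers move at their own pace and stop on an object; "newtons" is the grip in N (left out, the last holds). Time passes only in rows, so rows that repeat a pose let the fingers close. It gives the time, the measured TCP pose, the force, the opening and the grip force at its end, in the units of the state.
- env.observe(): the state, without advancing time (a new reading comes with each control period).
- env.snapshot(name): name is "scene" or "side" or "wrist"; returns the picture (400x640x3 uint8, red, green, blue); there is no depth.
- env.camera_params(name): a dict with "mtx" (3x3 intrinsics, pixels), "eye" and "orientation" of the camera in the world. Camera axes: x right, y up, looking along -z (the intrinsics and any distortion apply to the point x, -y, -z); pixel columns grow to the right and rows downward; lengths in m; the calibration is good to about 2 mm. A picture is of the moment at which its call begins: read the wrist's pose just before it. camera_params takes no time and is no camera call; for the wrist camera it gives the pose at the moment of the call.
- env.hand_in(): hands the job in; it is judged then, once.
The state is a dict: "time": time; "qpos": joint angles; "dq": joint speeds; "effort": joint torques, N m; "eef_pos": TCP position; "orientation": TCP orientation; "ft_force": force on the tool from outside, world axes, zero at the start; "ft_torque": the same for the moment, N m; "grip_width": finger opening in m; "finger_force": force on a finger pad.
Only numpy, scipy, OpenCV 4.12 (cv2) and the standard library are available. Lean on these libraries where they do the work, as an engineer would, in place of code of your own. Each camera call takes 0.05 s, during which the arm holds its last target. There are 200 camera calls.

### The job

The freshly glued lino block is started in the roller press: wind the crank clockwise (as seen from the robot) until the block has come right through and is clear of the rollers, and do not handle the block while it is still between them. Then take it off the feed table and stand it on end in the empty slot of the drying rack, lowered all the way to the bottom rather than dropped, and let go. Leave the block already drying, the ink jar, the pen cup and the brayer where they are.

Things in the scene. Friction and masses are not known exactly. Their poses are not given: they have to be found in the camera images.
- press: Fixed mint-green hand roller press, 130 (x) x 116 (y) x 182 mm tall. Origin: centre of its underside on the desk; z up. Crank on the -x side (towards the robot); the block travels along +y. Two rollers 28 mm thick, axes along x at y = 0. Cheeks and a bridge over them fill |y| < 50 mm: a block just through still has its tail under the bridge, so draw it out along +y before lifting.
- crank (a joint): Crank angle, rad: 0 with the handle straight up, growing clockwise as seen from the robot, no end stops; stays where left. It turns the upper roller directly: the block moves about 14 mm per rad (88 mm a turn) to the press's +y and needs a little over one full turn. Winding on after the block is clear does no harm. About 2 to 5 N at the handle turns it.
- crank_grip (a point): Middle of the black crank handle: a free-turning sleeve 24 mm thick, 76 mm long, along the press's x, so it can be pinched across and carried round with the gripper's tilt unchanged. It is 122 mm to the -x side of the press's centre; the crank arm (10 mm thick) turns 46 mm nearer the press: lean the gripper back towards the robot about 25 degrees to clear it.
- crank_hub (a point): Centre of the circle that crank_grip runs on: on the crank's axis, level with the middle of the handle. The circle lies in the press's y-z plane, radius 70 mm; the hub is 117 mm above the desk.
- block: Lino block: plywood with grey-blue lino face, 66 (x) x 120 (y) x 18 mm (z), 80 to 170 g. Origin at its centre; z normal to the lino. Starts flat, lino up, y along the feed, its leading 18 to 30 mm past the rollers. Clear when its centre is about 60 mm to the press's +y side of the nip, flat on that feed table. Stands by itself on either end on the desk.
- rack: Fixed drying rack of pale wood, 150 (x) x 100 mm (y). Origin: centre of its underside; z up. Floor 12 mm thick; two end cheeks at y = +-44 mm, 100 mm tall, 78 mm clear between them; dowels 6 mm thick along y at heights 30 and 64 mm make two slots 26 mm clear in x: at x = -35 mm (empty) and x = +35 mm (holds the dry block).
- slot (a point): Middle of the floor of the empty slot (rack x = -35 mm, y = 0, z = 12 mm), axes as the rack. The slot is 26 mm clear in x and 78 mm in y. A block standing right down in it has its centre 60 mm above this point and shows 32 mm above the cheeks.
- dry_block: A finished block with a brick-red lino face, the same size, standing on end (120 mm tall, 18 mm in the rack's x) in the other slot. Origin at its centre. Leave it.
- ink_jar: Amber glass ink jar with a black cap, 58 mm across, 72 mm tall. Origin: centre of its underside. Leave it.
- pen_cup: White cup of pens and brushes, 72 mm across, 180 mm tall with the pens. Origin: centre of its underside. Leave it.
- brayer: Ink roller lying on the desk: black rubber roller 32 mm thick and 60 mm wide along its y at the origin, wooden handle to 120 mm along -x. Leave it.
- nip (a point): On the press, between the rollers (y = 0) at the height of the feed tables' flat tops, 85 mm above the desk (the one on the +y side is 1 mm lower); axes as the press. The two cream feed tables are 86 mm wide in x, without rims, and run from |y| = 18 to 190 mm on both sides.
Mind the look-alikes: they are no part of the job. Leave any orange or purple look-alike of the block alone.

How it is judged:
On the way, in this order (a step that is already met when the one before it is completed fails the run):
1. the block has come through the press, clear of the rollers (y of block in the frame of press above 0.055 m and height (world z) of block below 0.11 m), for 0.2 s.
2. the block is lowered to within 12 mm of the floor of the empty slot, upright, while still held (x of block in the frame of slot between -0.011 and 0.011 m and y of block in the frame of slot between -0.012 and 0.012 m and z of block in the frame of slot below 0.072 m and angle between the y axis of block and the z axis of rack, either way round below 0.3 rad and contact force between the fingers and block above 0.5 N), for 0.04 s.
At the end, for the whole second after the job is handed in: The block stands on end on the floor of the empty slot (its centre within 11 to 12 mm of the slot's middle and no more than 66 mm above its floor, leaning less than 0.22 rad), at rest and released; the dry block is within 20 mm, and the jar, cup and brayer within 30 mm, of where they were (x of block in the frame of slot between -0.011 and 0.011 m and y of block in the frame of slot between -0.012 and 0.012 m and z of block in the frame of slot below 0.066 m and angle between the y axis of block and the z axis of rack, either way round below 0.22 rad and linear speed of block below 0.08 m/s and distance of dry_block from where it was at the start of the episode below 0.02 m and distance of each of ink_jar, pen_cup, brayer from where it was at the start of the episode below 0.03 m); the robot touches nothing.
It fails at once if the block is handled with more than 2 N while still between the rollers (contact force between the fingers and block above 2 N and y of block in the frame of press between -0.07 and 0.05 m and height (world z) of block below 0.105 m).
It fails at once if the dry block is moved more than 20 mm (distance of dry_block from where it was at the start of the episode above 0.02 m).
It fails at once if the jar, the cup or the brayer is moved more than 30 mm (distance of any of ink_jar, pen_cup, brayer from where it was at the start of the episode above 0.03 m).
It also fails if it takes over 72 s, if anything falls off the work surface, if the arm or the gripper's body presses on something with over 40 N, if the wrist force passes 120 N, or if a joint passes its speed limit or range.

## Working session

There is one attempt and no reset: what is moved stays moved. The work goes in short steps, Python scripts to look and compute and a tool call to move; the robot and the scene stay as the last step left them, time stands still between calls to the robot, and variables do not carry over. Pictures are saved under pics/ and viewed, at most 10 in all, crops included, and the job is handed in when it is done.

Besides the shell and the picture viewer there is one more tool, called by a JSON object that holds its "method" and its "body". drive_tool: Moves the arm, as the interface text tells. Its arguments: {"type":"object","properties":{"commands":{"type":"array"},"newtons":{"type":"number"}},"required":["commands"]}

```bash
mkdir -p pics; ls
python3 - <<'E'
from rig import env
import cv2,numpy as np
for n in("scene","side"):
    cv2.imwrite(f"pics/{n}0.png",env.snapshot(n)[:,:,::-1]); p=env.camera_params(n); print(n,p)
o=env.observe(); print(o)
E
```

```text
pics
scene {'mtx': array([[421.51105079,   0.        , 315.49549226],
       [  0.        , 421.51105079, 205.70552001],
       [  0.        ,   0.        ,   1.        ]]), 'eye': array([ 0.90022583, -0.64693975,  1.19178433]), 'orientation': array([[ 8.74166347e-01, -4.10296697e-01,  2.59788024e-01],
       [ 4.85626596e-01,  7.38478978e-01, -4.67777306e-01],
       [ 7.94890061e-05,  5.35075153e-01,  8.44804460e-01]])}
side {'mtx': array([[502.8072879 ,   0.        , 324.36600042],
       [  0.        , 502.8072879 , 192.7274633 ],
       [  0.        ,   0.        ,   1.        ]]), 'eye': array([0.34570081, 0.78170164, 1.0333159 ]), 'orientation': array([[-0.96203777,  0.18365376, -0.20187773],
       [-0.27234144, -0.69400793,  0.66647066],
       [-0.01770491,  0.69614962,  0.71767837]])}
{'time': 0.1, 'qpos': array([ 1.01701628e+00,  2.76534253e-01,  1.50598123e+00,  1.51390114e-05,
        1.36070361e+00, -1.21012963e-01]), 'dq': array([-0.00141914, -0.0002222 , -0.00186823,  0.00069598, -0.00166713,
        0.00187512]), 'effort': array([ 4.95359782e-04, -4.17699909e+01, -2.46405941e+01, -1.92490515e-04,
        5.86004215e-03,  5.08200372e-06]), 'eef_pos': array([0.24087975, 0.5215464 , 0.19543492]), 'orientation': array([[-9.07807336e-01,  4.19386561e-01, -8.67947045e-04],
       [ 4.19387406e-01,  9.07806318e-01, -1.37556857e-03],
       [ 2.11032839e-04, -1.61275730e-03, -9.99998677e-01]]), 'ft_force': array([ 0.20910843,  0.6339391 , -0.26329155]), 'ft_torque': array([0.0086097 , 0.02118527, 0.00852968]), 'finger_force': 0.0, 'grip_width': 0.08523415349206126}
```

View pics/scene0.png

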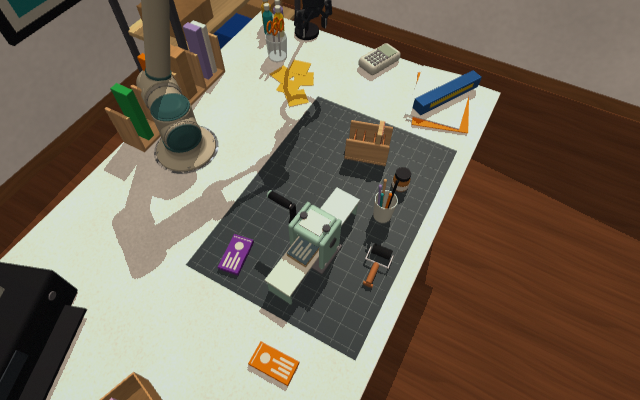

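View pics/side0.png

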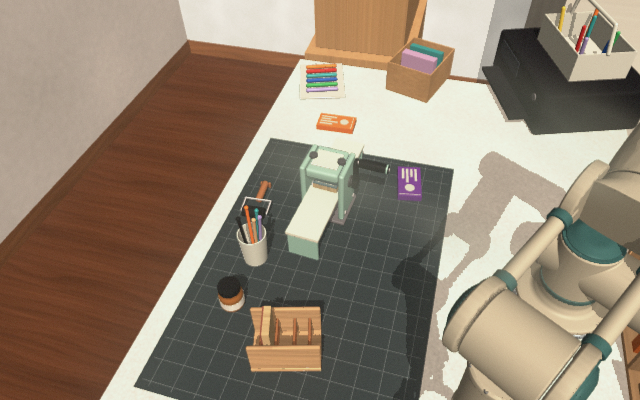

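The scene view shows the press at (315,235), the crank handle at (281,200), the rack at (370,142) and the purple look-alike at (237,255). The orange look-alike is at (273,363), the brayer at (377,262), the cup at (385,205) and the jar at (402,180). The side view shows the press at (328,180), the crank at (375,165) and the rack at (285,340).

Candidates for the block:
- purple one at scene (237,255): rejected, it is a look-alike
- orange one at (273,363): rejected, it is a look-alike
- grey-blue block in the press at (303,250): this is the one, to be checked in the crop

Run:
```python
import cv2
a=cv2.imread("pics/scene0.png")[105:305,255:415]; b=cv2.imread("pics/side0.png")[140:380,235:395]
cv2.imwrite("pics/c1.png",cv2.resize(a[75:200,0:110],None,fx=4.8,fy=4.8,interpolation=cv2.INTER_CUBIC))
s=cv2.imread("pics/side0.png")
t=cv2.resize(cv2.imread("pics/scene0.png")[110:180,335:405],None,fx=5,fy=5,interpolation=cv2.INTER_CUBIC)
u=cv2.resize(s[295:375,240:330],None,fx=4.4,fy=4.4,interpolation=cv2.INTER_CUBIC)
import numpy as np
c=np.zeros((352,350+396,3),np.uint8); c[:350,:350]=t; c[:352,350:]=u
cv2.imwrite("pics/c2.png",c)
cv2.imwrite("pics/c3.png",cv2.resize(s[140:265,275:425],None,fx=4.8,fy=4.8,interpolation=cv2.INTER_CUBIC))
```

```text
(no output)
```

View pics/c1.png

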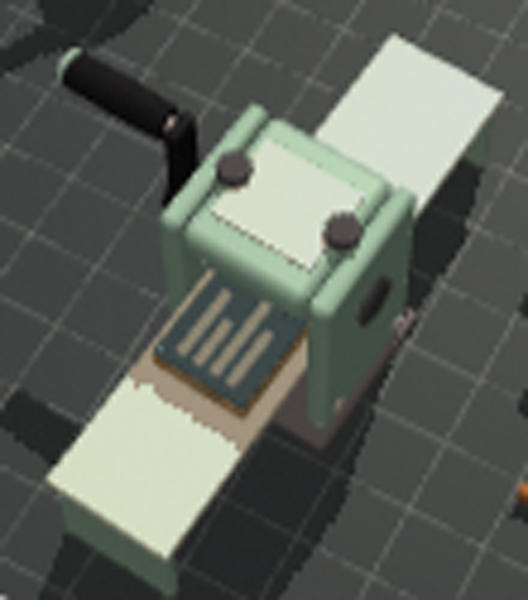

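View pics/c3.png

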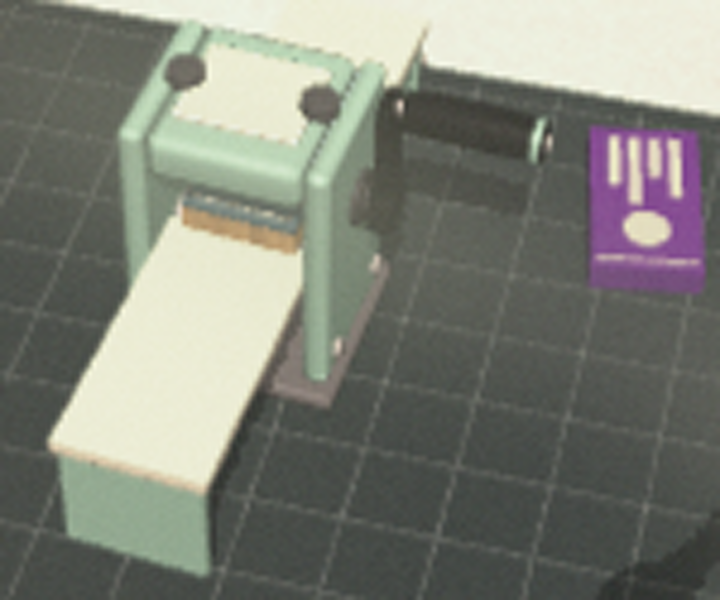

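View pics/c2.png

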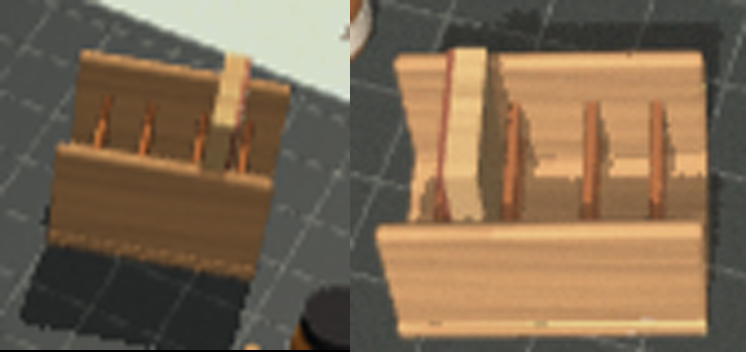

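The c1 crop confirms the grey-blue block in the press, its tail on the near table at (230,345). The crank handle runs from (70,62) to (172,125) there. In c3 the block's leading edge is at (240,220) and the handle runs from (405,108) to (545,142). In c2 the empty slot lies between the two dowels away from the brick-red block.

```bash
cat > h.py <<'E'
import numpy as np
from rig import env
from scipy.optimize import least_squares
P={n:env.camera_params(n) for n in("scene","side")}
def proj(n,X,p=None):
    p=p or P[n]; c=(np.atleast_2d(X)-p["eye"])@p["orientation"]; c=c*[1,-1,-1]
    q=c@p["mtx"].T; return q[:,:2]/q[:,2:]
def tri(d): # [(params,uv)]
    f=lambda X:np.concatenate([proj(None,X,p)[0]-uv for p,uv in d]); return least_squares(f,[.5,0,.1])
def c(u,s,o): return (np.array(u)+.5)/s-.5+o
c1=lambda u:c(u,4.8,(255,180)); c3=lambda u:c(u,4.8,(275,140))
cl=lambda u:c(u,5,(335,110)); cr=lambda u:c(np.array(u)-[350,0],4.4,(240,295))
def fit(obs):
    def w(q,X):
        a,b=np.cos(q[2]),np.sin(q[2]); return np.array([q[0]+a*X[0]-b*X[1],q[1]+b*X[0]+a*X[1],X[2]+q[3]])
    f=lambda q:np.concatenate([proj(n,w(q,np.array(X)/1e3))[0]-uv for n,uv,X in obs])
    r=least_squares(f,[.5,0,0,0]); return r.x,r.fun.reshape(-1,2)
E
python3 - <<'E'
from h import *
np.set_printoptions(precision=3,suppress=True)
q,r=fit([("scene",c1((50,480)),(-43,-190,85)),("scene",c1((167,556)),(43,-190,85)),("scene",c1((395,36)),(-43,190,84)),("scene",c1((502,97)),(43,190,84)),
("side",c3((50,448)),(43,190,84)),("side",c3((207,492)),(-43,190,84))]);print("press",q,r.tolist())
q,r=fit([("scene",cl((58,146)),(-75,-49,100)),("scene",cl((272,183)),(75,-49,100)),("scene",cl((82,52)),(-75,49,100)),("scene",cl((290,88)),(75,49,100)),("scene",cl((48,240)),(-75,-49,0)),("scene",cl((252,277)),(75,-49,0)),
("side",cr((402,335)),(75,49,0)),("side",cr((705,335)),(-75,49,0)),("side",cr((395,55)),(75,-49,100)),("side",cr((702,53)),(-75,-49,100)) ]);print("rack",q,r.round(1).tolist())
for n,a,b in(("mid",(120,95),(472,125)),("cap",(67,66),(542,140)),("root",(172,122),(402,107))):
    t=tri([(P["scene"],c1(a)),(P["side"],c3(b))]);print(n,t.x,t.fun)
E
```

```text
press [ 0.611 -0.131 -0.079 -0.002] [[-0.4910368583514355, -0.030975803366345644], [0.13448750252956643, 0.42810456986359213], [-0.3545068540583429, -0.06038245986627544], [0.5279184959143208, -0.344474538939636], [-0.10386775349985555, 0.05947366129075249], [-0.030781889267984752, 0.12785814356087144]]
rack [0.584 0.307 0.273 0.001] [[-0.5, 0.7], [0.5, 1.1], [0.1, -1.1], [0.9, -1.0], [-0.2, 0.4], [0.4, 0.7], [-0.7, 1.0], [0.8, 0.6], [-0.1, -0.7], [0.7, -0.7]]
mid [ 0.493 -0.123  0.189] [ 0.109  0.027  0.095 -0.02 ]
cap [ 0.455 -0.12   0.189] [ 0.419  0.112  0.36  -0.083]
root [ 0.53  -0.125  0.191] [ 0.122  0.027  0.108 -0.02 ]
```

```bash
cat >> h.py <<'E'
from scipy.spatial.transform import Rotation as Ro
np.set_printoptions(precision=2,suppress=True)
def tgt(yaw,lean,yflip=1):
    # tool y along world angle yaw(deg); z leaned forward by lean(deg) perpendicular to it
    a=np.radians(yaw); y=np.array([np.cos(a),np.sin(a),0]); dn=np.array([0,0,-1.]); x0=np.cross(y,dn)
    l=np.radians(lean); z=np.cos(l)*dn-np.sin(l)*x0
    return np.column_stack([np.cross(y,z),y,z])
def row(p,R,o=None):
    o=o or env.observe(); A=o["orientation"]
    return np.r_[A.T@(np.array(p)-o["eef_pos"])*100, Ro.from_matrix(A.T@R).as_rotvec(degrees=True)]
E
python3 - <<'E'
from h import *
o=env.observe()
yaw=90-np.degrees(.079); R=tgt(yaw,25); g=np.array([.491,-.122,.188]); tcp=g+R[:,2]*.019
print(R, tcp)
print(row([.30,.35,.32],o["orientation"]))
print(row(tcp-R[:,2]*.10,R)); print(row(tcp,R))
E
```

```text
[[-0.9   0.08  0.42]
 [ 0.07  1.   -0.03]
 [-0.42  0.   -0.91]] [ 0.5  -0.12  0.17]
[-12.56 -13.11 -12.44   0.     0.     0.  ]
[-46.48 -49.13  -6.53  -4.51 -24.77 -19.93]
[-50.45 -47.65   2.53  -4.51 -24.77 -19.93]
```

{"method": "drive_tool", "body": {"commands": [1,-5,-5,-10,0,0,0,1,-46.5,-49.1,-6.5,-4.5,-24.8,-19.9,1,-46.5,-49.1,-6.5,-4.5,-24.8,-19.9,1,-46.5,-49.1,-6.5,-4.5,-24.8,-19.9,1,-46.5,-49.1,-6.5,-4.5,-24.8,-19.9,1,-46.5,-49.1,-6.5,-4.5,-24.8,-19.9,1,-46.5,-49.1,-6.5,-4.5,-24.8,-19.9,1,-46.5,-49.1,-6.5,-4.5,-24.8,-19.9,1,-46.5,-49.1,-6.5,-4.5,-24.8,-19.9,1,-46.5,-49.1,-6.5,-4.5,-24.8,-19.9]}}

```text
time: 1.35
eef_pos: [0.4257, -0.0253, 0.2589]
orientation: [[-0.902, 0.079, 0.424], [0.072, 0.997, -0.032], [-0.425, 0.002, -0.905]]
ft_force: [0.6, -0.0, -0.2]
grip_width: 0.0851
finger_force: 0.0
```

{"method": "drive_tool", "body": {"commands": [1,0,0,0,0,0,0]}}

```text
time: 1.48
eef_pos: [0.4268, -0.0317, 0.2588]
orientation: [[-0.901, 0.095, 0.422], [0.086, 0.995, -0.04], [-0.424, 0.0, -0.906]]
ft_force: [0.1, -0.5, -0.3]
grip_width: 0.0856
finger_force: 0.0
```

Run:
```python
from h import *
import cv2
o=env.observe(); p=env.camera_params("wrist"); cv2.imwrite("pics/w1.png",env.snapshot("wrist")[:,:,::-1])
R=tgt(85.5,25); g=np.array([.491,-.122,.188]); tcp=g+R[:,2]*.019
print(row(tcp-R[:,2]*.08,R)); print(row(tcp,R))
for x in(-.076-.008,-.122,-.16):
  a=-.079; X=np.array([.611+np.cos(a)*x,-.131+np.sin(a)*x,.187]); print(x,X,proj(None,X,p))
```

```text
[-3.7  -8.8   3.35 -0.18 -0.   -0.63]
[-3.7  -8.78 11.35 -0.18 -0.   -0.63]
-0.08399999999999999 [ 0.53 -0.12  0.19] [[240.73 249.9 ]]
-0.122 [ 0.49 -0.12  0.19] [[233.12 225.55]]
-0.16 [ 0.45 -0.12  0.19] [[224.03 196.48]]
```

View pics/w1.png

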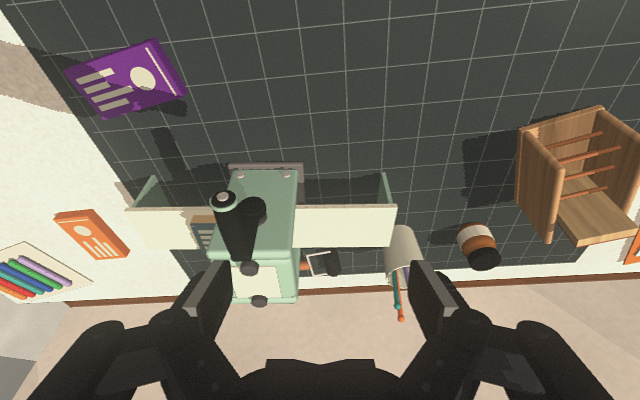

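The wrist view shows the handle from its cap at (223,200) to its root at about (241,255). That matches the prediction, so I'm descending onto it.

{"method": "drive_tool", "body": {"commands": [1,-3.7,-8.8,3.3,0,0,-0.6,1,-3.7,-8.8,3.3,0,0,-0.6,1,-3.7,-8.8,3.3,0,0,-0.6,1,-3.7,-8.8,6,0,0,-0.6,1,-3.7,-8.8,9,0,0,-0.6,1,-3.7,-8.8,11.3,0,0,-0.6,1,-3.7,-8.8,11.3,0,0,-0.6,0,-3.7,-8.8,11.3,0,0,-0.6,0,-3.7,-8.8,11.3,0,0,-0.6,0,-3.7,-8.8,11.3,0,0,-0.6], "newtons": 30}}

```text
time: 2.78
eef_pos: [0.5003, -0.118, 0.1728]
orientation: [[-0.903, 0.07, 0.424], [0.062, 0.998, -0.033], [-0.425, -0.004, -0.905]]
ft_force: [-0.1, -0.6, 0.1]
grip_width: 0.0322
finger_force: 0.0
```

{"method": "drive_tool", "body": {"commands": [0,0,0,0,0,0,0,0,0,0,0,0,0,0]}}

```text
time: 3.02
eef_pos: [0.5001, -0.1181, 0.172]
orientation: [[-0.904, 0.07, 0.423], [0.062, 0.998, -0.033], [-0.424, -0.003, -0.906]]
ft_force: [0.7, 0.9, -0.0]
grip_width: 0.0001
finger_force: 0.0
```

The jaws closed on nothing, so I'm looking before going on.

Run:
```python
from h import *
import cv2
a=cv2.resize(env.snapshot("scene")[140:260,220:370,::-1],None,fx=2.6,fy=2.6,interpolation=cv2.INTER_CUBIC)
b=cv2.resize(env.snapshot("side")[110:230,290:440,::-1],None,fx=2.6,fy=2.6,interpolation=cv2.INTER_CUBIC)
print(env.observe())
cv2.imwrite("pics/c4.png",np.hstack([a,b]))
```

```text
{'time': 3.125, 'qpos': array([-0.51, -0.03,  2.03,  0.26,  0.75, -2.17]), 'dq': array([ 0.,  0.,  0.,  0., -0.,  0.]), 'effort': array([  0.01, -22.6 , -24.11,   0.89,  -1.96,   0.  ]), 'eef_pos': array([ 0.5 , -0.12,  0.17]), 'orientation': array([[-0.9 ,  0.07,  0.42],
       [ 0.06,  1.  , -0.03],
       [-0.42, -0.  , -0.91]]), 'ft_force': array([ 0.08, -0.35, -0.03]), 'ft_torque': array([-0.02,  0.21,  0.06]), 'finger_force': 0.0, 'grip_width': 0.0002896223851250891}
```

View pics/c4.png

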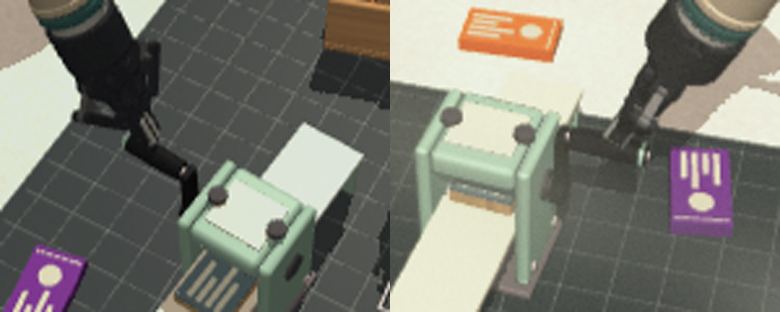

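Run:
```python
from h import *
o=env.observe();T=o["eef_pos"];z=o["orientation"][:,2]
print("q",T)
for nm,X in(("tcp",T),("grasp",T-.019*z),("b60",T-.06*z),("hmid",np.array([.491,-.122,.188])),("cap",np.array([.455,-.12,.188]))):
  print(nm,(proj("scene",X)[0]-[220,140])*2.6,(proj("side",X)[0]-[290,110])*2.6+[390,0])
```

```text
q [ 0.5  -0.12  0.17]
tcp [164.21 162.74] [596.34 159.46]
grasp [157.22 150.83] [605.38 148.14]
b60 [141.67 124.29] [625.62 122.8 ]
hmid [154.31 153.97] [607.41 146.05]
cap [127.49 139.4 ] [644.55 154.07]
```

Run:
```python
from h import *
import cv2
o=env.observe();T=o["eef_pos"];z=o["orientation"][:,2]
w=env.snapshot("wrist")[:,:,::-1]; pw=env.camera_params("wrist"); print(proj(None,T,pw),proj(None,T-.019*z,pw))
def crop(n,x,y):
    g=cv2.resize(env.snapshot(n)[y:y+62,x:x+80,::-1],None,fx=5,fy=5,interpolation=cv2.INTER_CUBIC)
    g=cv2.convertScaleAbs(g,alpha=1.8,beta=20)
    for d in(0,.019,.06): cv2.circle(g,tuple(int(v) for v in (proj(n,T-d*z)[0]-[x,y])*5+2),3,(0,0,255),1)
    return g
A=np.hstack([crop("scene",240,165),crop("side",345,135)])
w2=cv2.resize(w,(464,290)); B=np.zeros((290,800,3),np.uint8); B[:,:464]=w2
cv2.imwrite("pics/c5.png",np.vstack([A,B]))
```

```text
[[319.64 235.17]] [[319.63 249.03]]
```

View pics/c5.png

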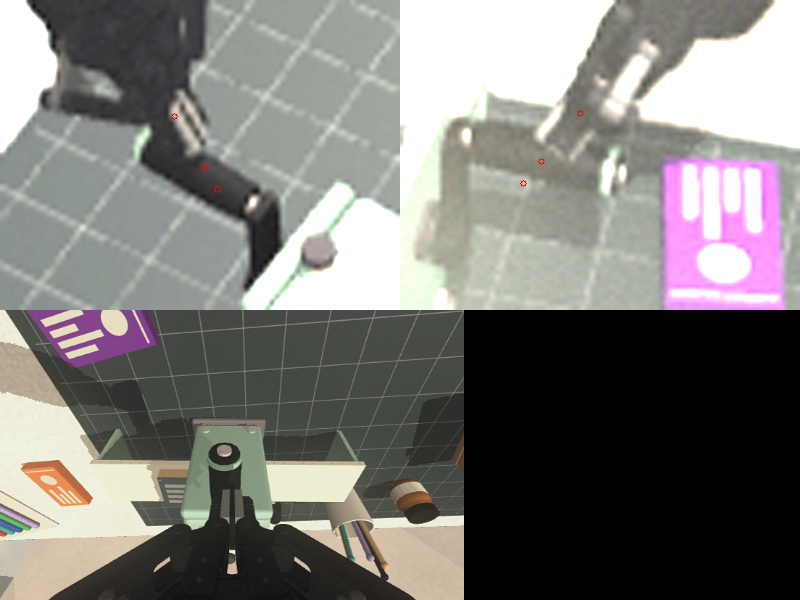

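Run:
```python
from h import *
o=env.observe();T=o["eef_pos"];A=o["orientation"];p=env.camera_params("wrist")
print("cam in tool",A.T@(p["eye"]-T),A.T@p["orientation"],p["mtx"])
for d in(0,-.01,-.02,-.03,-.04,-.05,-.06):
  print(d,proj(None,T+A@[0,0,d],p),*[proj(None,T+A@[x,.0425,d],p)[0] for x in(-.011,.011)])
for d in np.arange(0,.05,.01): print(d,T-A[:,2]*d)
```

```text
cam in tool [ 0.08 -0.   -0.18] [[ 0.    0.95  0.32]
 [ 1.   -0.   -0.  ]
 [-0.    0.32 -0.95]] [[307.24   0.   319.82]
 [  0.   307.24 201.38]
 [  0.     0.     1.  ]]
0 [[319.67 235.11]] [385.49 250.75] [387.91 219.02]
-0.01 [[319.67 242.07]] [388.8  258.36] [391.47 225.27]
-0.02 [[319.67 249.77]] [392.45 266.78] [395.41 232.21]
-0.03 [[319.66 258.36]] [396.51 276.13] [399.82 239.95]
-0.04 [[319.66 267.98]] [401.05 286.6 ] [404.77 248.65]
-0.05 [[319.65 278.84]] [406.17 298.38] [410.38 258.5 ]
-0.06 [[319.64 291.2 ]] [411.97 311.75] [416.77 269.74]
0.0 [ 0.5  -0.12  0.17]
0.01 [ 0.5  -0.12  0.18]
0.02 [ 0.49 -0.12  0.19]
0.03 [ 0.49 -0.12  0.2 ]
0.04 [ 0.48 -0.12  0.21]
```

Wrist, scene and side views agree: the shut fingertips sit about 37 mm short of the reported TCP, just above the handle. I'll reopen, go 3.5 cm deeper and close again.

{"method": "drive_tool", "body": {"commands": [1,0,0,0,0,0,0,1,0,0,0,0,0,0,1,0,0,0,0,0,0,1,0,-0.3,1.2,0,0,0,1,0,-0.3,2.4,0,0,0,1,0,-0.3,3.5,0,0,0,0,0,-0.3,3.5,0,0,0,0,0,-0.3,3.5,0,0,0,0,0,-0.3,3.5,0,0,0,0,0,-0.3,3.5,0,0,0], "newtons": 30}}

```text
time: 4.53
eef_pos: [0.5148, -0.1225, 0.1407]
orientation: [[-0.903, 0.07, 0.423], [0.062, 0.998, -0.034], [-0.425, -0.004, -0.905]]
ft_force: [-1.6, -1.4, 1.4]
grip_width: 0.023
finger_force: 29.7
```

{"method": "drive_tool", "body": {"commands": [0,0,0,0,0,0,0,0,0,0,0,0,0,0]}}

```text
time: 4.78
eef_pos: [0.5148, -0.1225, 0.1406]
orientation: [[-0.903, 0.07, 0.423], [0.062, 0.998, -0.033], [-0.424, -0.004, -0.905]]
ft_force: [-3.4, -1.4, 4.4]
grip_width: 0.0229
finger_force: 30.0
```

Gripped at 23 mm. Now the first part of the turn, checking the forces.

{"method": "drive_tool", "body": {"commands": [0,0.07,-1.45,0.14,0,0,0,0,0.26,-2.85,0.55,0,0,0,0,0.98,-5.2,2.1,0,0,0,0,2.05,-6.66,4.38,0,0,0,0,3.28,-6.96,7.0,0,0,0,0,3.28,-6.96,7.0,0,0,0]}}

```text
time: 5.52
eef_pos: [0.509, -0.1937, 0.0612]
orientation: [[-0.904, 0.073, 0.421], [0.064, 0.997, -0.035], [-0.422, -0.005, -0.907]]
ft_force: [-5.2, -8.1, -4.0]
grip_width: 0.0227
finger_force: 31.0
```

```bash
cat >> h.py <<'E'
def ang(off=.056):
    o=env.observe(); g=o["eef_pos"]-off*o["orientation"][:,2]
    a=-.079; d=g-[.4894,-.1214,.117]; yy=d@[-np.sin(a),np.cos(a),0]
    return np.degrees(np.arctan2(-yy,d[2]))%360, np.hypot(yy,d[2]),d,o
E
python3 - <<'E'
from h import *
a,r,d,o=ang(); print(a,r*1000,d*1000,o["eef_pos"]*1000,o["ft_force"],o["grip_width"],o["qpos"])
E
```

```text
94.08230840199433 70.58660895350377 [ -3.91 -70.32  -5.03] [ 509.04 -193.67   61.21] [-5.16 -8.14 -4.03] 0.022662336024133034 [-0.67  0.18  2.14  0.51  0.5  -2.58]
```

The last joint is at -2.58, close to its -2.7 limit. I'll let go, turn the wrist half round, and regrip with less lean.

Run:
```python
from h import *
o=env.observe();T=o["eef_pos"];z=o["orientation"][:,2]; g=T-.056*z+[-.005,0,0]
np.save("g.npy",g)
Rz=lambda d:Ro.from_euler("z",d,degrees=True).as_matrix()
R=tgt(85.5,17); zz=R[:,2]; print(g,row(T-.1*z,o["orientation"]))
hi=g+zz*(.056-.1)
print(row(hi,R@Rz(90)))
```

```text
[ 0.48 -0.19  0.11] [ -0.  -0. -10.   0.   0.   0.]
[ -0.16  -0.05 -10.17   6.16   6.36  90.26]
```

{"method": "drive_tool", "body": {"commands": [1,0,0,0,0,0,0,1,0,0,0,0,0,0,1,0,0,-2,0,0,0,1,0,0,-6,0,0,0,1,0,0,-10,0,0,0,1,-0.2,0,-10.2,1,1,15,1,-0.2,0,-10.2,2,2,30,1,-0.2,0,-10.2,3,3,45,1,-0.2,0,-10.2,4,4,60,1,-0.2,0,-10.2,5,5,75]}}

```text
time: 6.78
eef_pos: [0.4686, -0.1878, 0.1567]
orientation: [[-0.487, 0.802, 0.347], [0.843, 0.535, -0.053], [-0.228, 0.266, -0.937]]
ft_force: [0.5, 0.7, -0.1]
grip_width: 0.0855
finger_force: 0.0
```

{"method": "drive_tool", "body": {"commands": [1,0,0,0,0,0,30,1,0,0,0,0,0,30,1,0,0,0,0,0,30]}}

```text
time: 7.15
eef_pos: [0.4686, -0.1879, 0.1567]
orientation: [[-0.022, 0.938, 0.347], [0.998, 0.043, -0.053], [-0.065, 0.345, -0.936]]
ft_force: [0.1, 0.1, -0.0]
grip_width: 0.0857
finger_force: 0.0
```

Run:
```python
from h import *
g=np.load("g.npy"); Rz=Ro.from_euler("z",180,degrees=True).as_matrix()
R=tgt(85.5,17)@Rz; zz=R[:,2]; o=env.observe(); print(o["qpos"],o["eef_pos"],o["orientation"])
print(row(g+zz*(.056-.1),R),row(g+zz*.056,R))
```

```text
[-0.66  0.01  2.    0.23  0.82 -0.82] [ 0.47 -0.19  0.16] [[-0.02  0.94  0.35]
 [ 1.    0.04 -0.05]
 [-0.06  0.34 -0.94]]
[-0.27 -0.19  0.23  4.06 -1.38 96.6 ] [ 0.06 -0.77 10.21  4.06 -1.38 96.6 ]
```

{"method": "drive_tool", "body": {"commands": [1,-0.3,-0.2,0.2,4.1,-1.4,96.6,1,-0.3,-0.2,0.2,4.1,-1.4,96.6,1,-0.3,-0.2,0.2,4.1,-1.4,96.6,1,-0.3,-0.2,0.2,4.1,-1.4,96.6,1,-0.3,-0.2,0.2,4.1,-1.4,96.6,1,-0.3,-0.2,0.2,4.1,-1.4,96.6,1,-0.3,-0.2,0.2,4.1,-1.4,96.6,1,-0.3,-0.2,0.2,4.1,-1.4,96.6,1,-0.3,-0.2,0.2,4.1,-1.4,96.6,1,-0.3,-0.2,0.2,4.1,-1.4,96.6]}}

```text
time: 8.4
eef_pos: [0.4676, -0.1914, 0.1543]
orientation: [[0.954, -0.072, 0.291], [-0.068, -0.997, -0.023], [0.292, 0.003, -0.957]]
ft_force: [-0.2, -0.3, -0.4]
grip_width: 0.0855
finger_force: 0.0
```

Run:
```python
from h import *
g=np.load("g.npy"); Rz=Ro.from_euler("z",180,degrees=True).as_matrix()
R=tgt(85.5,17)@Rz; zz=R[:,2]; o=env.observe(); print(o["qpos"],o["eef_pos"],o["orientation"])
print(row(g+zz*.056,R))
```

```text
[-0.65  0.05  1.95  0.2   0.9   0.88] [ 0.47 -0.19  0.15] [[ 0.95 -0.07  0.29]
 [-0.07 -1.   -0.02]
 [ 0.29  0.   -0.96]]
[-0.   -0.07 10.02  0.03  0.04  0.41]
```

{"method": "drive_tool", "body": {"commands": [1,0,-0.1,2.5,0,0,0,1,0,-0.1,5,0,0,0,1,0,-0.1,7.5,0,0,0,1,0,-0.1,10,0,0,0,0,0,-0.1,10,0,0,0,0,0,-0.1,10,0,0,0,0,0,-0.1,10,0,0,0,0,0,-0.1,10,0,0,0,0,0,-0.1,10,0,0,0,0,0,-0.1,10,0,0,0], "newtons": 30}}

```text
time: 9.65
eef_pos: [0.4969, -0.1929, 0.0587]
orientation: [[0.954, -0.075, 0.291], [-0.071, -0.997, -0.023], [0.292, 0.002, -0.956]]
ft_force: [1.5, 3.1, 1.4]
grip_width: 0.0229
finger_force: 30.9
```

Run:
```python
from h import *
a,r,d,o=ang(); print(a,r*1000,d*1000,o["eef_pos"]*1000,o["ft_force"],o["grip_width"],o["qpos"]);A=o["orientation"];print(A)
a0=np.radians(a); py=np.array([.079,.997,0])
for s in range(20,201,20):
    t=np.radians(a+s); w=.07*(np.array([0,0,np.cos(t)-np.cos(a0)])-py*(np.sin(t)-np.sin(a0))); print(s,A.T@w*100)
```

```text
93.80398941444376 70.8155496328588 [ -8.85 -70.18  -4.7 ] [ 496.86 -192.89   58.74] [1.46 3.12 1.39] 0.022871823483928373 [-0.61  0.2   2.05  0.25  0.65  0.85]
[[ 0.95 -0.07  0.29]
 [-0.07 -1.   -0.02]
 [ 0.29  0.   -0.96]]
20 [-0.69 -0.58  2.26]
40 [-1.27 -1.94  4.19]
60 [-1.68 -3.9   5.56]
80 [-1.87 -6.24  6.21]
100 [-1.81 -8.67  6.05]
120 [ -1.51 -10.89   5.11]
140 [ -1.01 -12.64   3.5 ]
160 [ -0.37 -13.71   1.42]
180 [  0.34 -13.97  -0.89]
200 [  1.02 -13.39  -3.15]
```

{"method": "drive_tool", "body": {"commands": [0,-0.69,-0.58,2.26,0,0,0,0,-1.27,-1.94,4.19,0,0,0,0,-1.68,-3.9,5.56,0,0,0,0,-1.87,-6.24,6.21,0,0,0,0,-1.81,-8.67,6.05,0,0,0]}}

```text
time: 10.28
eef_pos: [0.5044, -0.1081, -0.002]
orientation: [[0.953, -0.073, 0.295], [-0.068, -0.997, -0.028], [0.296, 0.007, -0.955]]
ft_force: [-23.1, -11.7, 43.7]
grip_width: 0.0231
finger_force: 37.0
```

Run:
```python
from h import *
a,r,d,o=ang(); print(a,r*1000,d*1000,o["eef_pos"]*1000,o["ft_force"],o["grip_width"],o["qpos"])
```

```text
192.65469913060798 67.14797449464747 [ -1.54  14.88 -65.52] [ 504.38 -108.09   -2.  ] [-23.09 -11.69  43.68] 0.02307293678472368 [-0.42  0.27  2.18  0.24  0.41  1.02]
```

The grasp sits about 4 mm off my model along the fingers, which explains the 44 N. I'm recomputing the circle from absolute targets.

Run:
```python
from h import *
A=Ro.from_matrix([[0.954,-0.075,0.291],[-0.071,-0.997,-0.023],[0.292,0.002,-0.956]]).as_matrix()
cmd=np.array([.4969,-.1929,.0587])+A@[-.0181,-.0867,.0605]; print(cmd,ang(.060)[0])
py=np.array([.079,.997,0]); px=np.array([.997,-.079,0]); hub=np.array([.4894,-.1214,.117])-.0087*px*0
print("x off",(np.array([.4969,-.1929,.0587])-.06*A[:,2]-hub)@px)
for s in (193,213,233,253,273,293,313,333,353,373,393):
    t=np.radians(s); g=hub-.0033*px+.07*(np.array([0,0,np.cos(t)])-py*np.sin(t)); print(s,A.T@(g+.06*A[:,2]-cmd)*100)
```

```text
[ 0.5  -0.11 -0.  ] 193.4269241897676
x off -0.004395500740860054
193 [-0.01  0.02  0.41]
213 [ 0.28 -2.22 -0.49]
233 [ 0.77 -3.99 -2.08]
253 [ 1.41 -5.09 -4.15]
273 [ 2.11 -5.39 -6.46]
293 [ 2.8  -4.84 -8.73]
313 [  3.39  -3.51 -10.68]
333 [  3.81  -1.56 -12.07]
353 [  4.01   0.76 -12.75]
373 [  3.96   3.19 -12.63]
393 [  3.67   5.43 -11.72]
```

Run:
```python
from h import *
A=Ro.from_matrix([[0.954,-0.075,0.291],[-0.071,-0.997,-0.023],[0.292,0.002,-0.956]]).as_matrix()
T0=np.array([.4969,-.1929,.0587]); cmd=T0+A@[-.0181,-.0867,.0605]; print(cmd,ang(.051)[:2])
py=np.array([.079,.997,0]); px=np.array([.997,-.079,0]); hub=np.array([.4894,-.1214,.117])
k=(T0-.051*A[:,2]-hub)@px; print(k)
for s in (193,213,233,253,273,293,313,333,353,373,393):
    t=np.radians(s); g=hub+k*px+.07*(np.array([0,0,np.cos(t)])-py*np.sin(t)); print(s,A.T@(g+.051*A[:,2]-cmd)*100)
```

```text
[ 0.5  -0.11 -0.  ] (np.float64(191.80205783033577), np.float64(0.07181030058952764))
-0.0017672756297310308
193 [ 0.14  0.02 -0.44]
213 [ 0.42 -2.22 -1.35]
233 [ 0.91 -3.99 -2.94]
253 [ 1.55 -5.09 -5.01]
273 [ 2.26 -5.39 -7.32]
293 [ 2.95 -4.83 -9.58]
313 [  3.54  -3.51 -11.53]
333 [  3.96  -1.56 -12.93]
353 [  4.15   0.76 -13.61]
373 [  4.1    3.19 -13.49]
393 [  3.82   5.43 -12.58]
```

{"method": "drive_tool", "body": {"commands": [0,0.14,0,-0.44,0,0,0,0,0.42,-2.22,-1.35,0,0,0,0,0.91,-3.99,-2.94,0,0,0,0,1.55,-5.09,-5.01,0,0,0,0,2.26,-5.39,-7.32,0,0,0,0,2.95,-4.83,-9.58,0,0,0,0,3.54,-3.51,-11.53,0,0,0]}}

```text
time: 11.15
eef_pos: [0.5063, -0.0727, 0.1154]
orientation: [[0.954, -0.073, 0.29], [-0.069, -0.997, -0.025], [0.291, 0.004, -0.957]]
ft_force: [5.6, -10.8, -15.1]
grip_width: 0.0228
finger_force: 32.5
```

Run:
```python
from h import *
a,r,d,o=ang(.051); print(a,r*1000,d*1000,o["eef_pos"]*1000,o["ft_force"],o["grip_width"],o["qpos"])
```

```text
313.3700699224205 68.78433313308976 [ 2.08 49.99 47.23] [506.27 -72.69 115.44] [  5.6  -10.8  -15.06] 0.02275660868565131 [-0.34  0.09  2.01  0.1   0.75  1.24]
```

Run:
```python
from h import *
A=Ro.from_matrix([[0.954,-0.075,0.291],[-0.071,-0.997,-0.023],[0.292,0.002,-0.956]]).as_matrix()
py=np.array([.079,.997,0]); f=lambda s:.07*(np.array([0,0,np.cos(np.radians(s))])-py*np.sin(np.radians(s)))
for s in range(333,494,20): print(s,A.T@(f(s)-f(313))*100)
```

```text
333 [ 0.42  1.94 -1.4 ]
353 [ 0.62  4.27 -2.08]
373 [ 0.57  6.7  -1.96]
393 [ 0.28  8.93 -1.05]
413 [-0.21 10.71  0.54]
433 [-0.85 11.81  2.61]
453 [-1.56 12.1   4.92]
473 [-2.24 11.55  7.19]
493 [-2.83 10.22  9.14]
```

{"method": "drive_tool", "body": {"commands": [0,0.42,1.94,-1.4,0,0,0,0,0.62,4.27,-2.08,0,0,0,0,0.57,6.7,-1.96,0,0,0,0,0.28,8.93,-1.05,0,0,0,0,-0.21,10.71,0.54,0,0,0,0,-0.85,11.81,2.61,0,0,0,0,-1.56,12.1,4.92,0,0,0,0,-2.24,11.55,7.19,0,0,0,0,-2.24,11.55,7.19,0,0,0]}}

```text
time: 12.28
eef_pos: [0.4972, -0.1875, 0.0389]
orientation: [[0.954, -0.075, 0.289], [-0.071, -0.997, -0.024], [0.29, 0.002, -0.957]]
ft_force: [1.5, -1.9, -3.8]
grip_width: 0.023
finger_force: 33.7
```

Run:
```python
from h import *
import cv2
a,r,d,o=ang(.051); print(a,r*1000,d*1000,o["eef_pos"]*1000,o["ft_force"],o["grip_width"],o["qpos"])
a=cv2.resize(env.snapshot("scene")[160:300,250:370,::-1],None,fx=3.2,fy=3.2,interpolation=cv2.INTER_CUBIC)
b=cv2.resize(env.snapshot("side")[140:265,275:405,::-1],None,fx=3.2,fy=3.2,interpolation=cv2.INTER_CUBIC)
c=np.zeros((448,800,3),np.uint8); c[:448,:384]=a; c[:400,384:]=b
cv2.imwrite("pics/c6.png",c)
```

```text
114.21484077136682 71.53780213451967 [ -7.   -64.89 -29.34] [ 497.15 -187.51   38.85] [ 1.47 -1.86 -3.81] 0.022987732570458906 [-0.6   0.23  2.08  0.26  0.59  0.84]
```

View pics/c6.png

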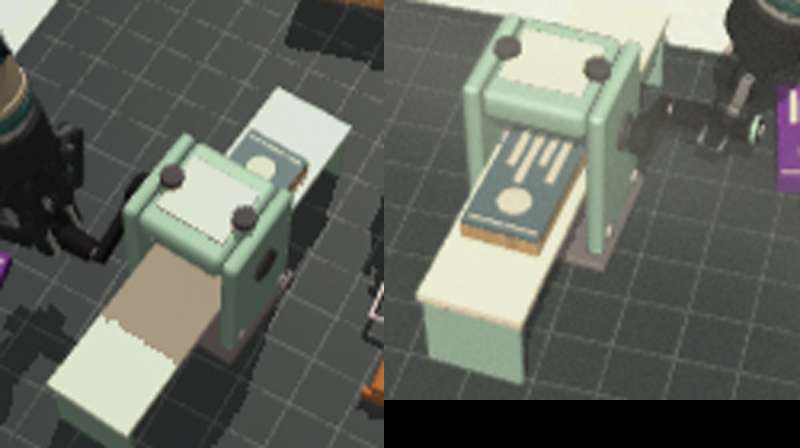

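The block has come right through and lies on the +y table. In the side crop its leading top corners are at (463,222) and (543,243), in the scene crop at (252,131) and (308,164). I'll measure it, and fit a kinematic model from the logged poses to plan the flip.

```bash
cat > kin.py <<'E'
import numpy as np
from scipy.optimize import least_squares
from scipy.spatial.transform import Rotation as Ro
LO=np.array([-2.89,-.75,.22,-1.18,.11,-2.7]);HI=np.array([2.89,2.08,2.7,4.32,2.71,2.7])
E=lambda a,t:Ro.from_euler(a,t).as_matrix()
def fk(q,m):
    h,a1,d,L1,e,L2,tl,q4o,q6o,p3=m
    R1=E("z",q[0]); R2=R1@E("y",q[1]); R3=R2@E("y",q[2]); R4=R3@E("z",q[3]+q4o); R5=R4@E("y",q[4]); R6=R5@E("z",q[5]+q6o)
    p=np.array([0,0,h])+R1@[a1,d,0]+R2@[0,0,L1]+R3@[e,0,L2]+R5@[0,0,tl]
    return p,R6
E
python3 - <<'E'
from h import *
from kin import *
px=lambda u,ox,oy,du=0:np.array([ox+(u[0]-du)/3.2,oy+u[1]/3.2])
q,r=fit([("side",px((463,222),275,140,384),(33,60,103)),("side",px((543,243),275,140,384),(-33,60,103)),("side",px((543,253),275,140,384),(-33,60,85)),
("scene",px((252,131),250,160),(-33,60,103)),("scene",px((308,164),250,160),(33,60,103))])
print("block",q.round(4),r.round(1).tolist()); a=-.079; d=q[:2]-[.611,-.131]; print("press frame",d@[np.cos(a),np.sin(a)],d@[-np.sin(a),np.cos(a)])
A=lambda *m:Ro.from_matrix(np.array(m).reshape(3,3)).as_matrix()
o=env.observe(); print(o["qpos"].tolist())
D=[([1.01702,.27653,1.50598,0,1.3607,-.12101],(.24088,.52155,.19543),A(-.9078,.4194,-.0009,.4194,.9078,-.0014,.0002,-.0016,-1)),
([-.51,-.03,2.03,.26,.75,-2.17],(.5001,-.1181,.172),A(-.904,.07,.423,.062,.998,-.033,-.424,-.003,-.906)),
([-.67,.18,2.14,.51,.5,-2.58],(.509,-.1937,.0612),A(-.904,.073,.421,.064,.997,-.035,-.422,-.005,-.907)),
([-.66,.01,2.,.23,.82,-.82],(.4686,-.1879,.1567),A(-.022,.938,.347,.998,.043,-.053,-.065,.345,-.936)),
([-.65,.05,1.95,.2,.9,.88],(.4676,-.1914,.1543),A(.954,-.072,.291,-.068,-.997,-.023,.292,.003,-.957)),
([-.61,.2,2.05,.25,.65,.85],(.4969,-.1929,.0587),A(.954,-.075,.291,-.071,-.997,-.023,.292,.002,-.956)),
([-.34,.09,2.01,.1,.75,1.24],(.5063,-.0727,.1154),A(.954,-.073,.29,-.069,-.997,-.025,.291,.004,-.957)),
(o["qpos"],o["eef_pos"],o["orientation"])]
def res(m):
    out=[]
    for q,p,R in D:
        P,S=fk(q,m); out+=[*(P-p)*10,*(S-R).ravel()]
    return np.array(out)
best=None
for q4 in(0,np.pi):
  for q6 in(0,np.pi/2,np.pi,-np.pi/2):
    r=least_squares(res,[.3,0,.05,.35,0,.35,.2,q4,q6,0])
    if best is None or r.cost<best.cost: best=r
print(best.cost,best.x.round(3)); print(res(best.x).reshape(-1,12)[:,:3]*100); np.save("m.npy",best.x)
E
```

```text
block [ 0.62 -0.07 -0.06 -0.  ] [[-0.5, -0.3], [-0.7, -0.6], [-0.5, 1.0], [-1.5, 0.1], [-0.6, -0.4]]
press frame 0.0014693987920344116 0.0595504664621625
[-0.6023579747781678, 0.23045719766085088, 2.0770864248145378, 0.2605154953548464, 0.591677826124094, 0.8433596526708006]
0.003885206749044584 [0.12 0.   0.07 0.63 0.06 0.42 0.39 6.28 1.57 0.  ]
[[-1.5   1.34 -0.4 ]
 [-1.48 -0.68  1.21]
 [ 0.8  -2.5   0.65]
 [-0.89 -2.46  1.17]
 [-0.25  1.98 -2.28]
 [-0.68  4.55  0.15]
 [ 1.72 -2.98  1.01]
 [ 0.06  0.88 -1.5 ]]
```

```bash
cat >> kin.py <<'E'
m=np.load("m.npy")
def pose(heading,lean,side):
    # tool z: down tilted by lean toward heading; closing axis horizontal perpendicular to heading; side=+-1
    h=np.radians(heading); H=np.array([np.cos(h),np.sin(h),0]); l=np.radians(lean)
    z=np.sin(l)*H+np.array([0,0,-np.cos(l)]); y=side*np.array([-H[1],H[0],0]); return np.column_stack([np.cross(y,z),y,z])
def ik(p,R,q0):
    def f(q):
        P,S=fk(q,m); return np.r_[(P-p)*10,Ro.from_matrix(S.T@R).as_rotvec()]
    r=least_squares(f,np.clip(q0,LO+1e-3,HI-1e-3),bounds=(LO,HI)); return r.x,np.abs(r.fun).max()
def iks(p,R):
    o=[]
    for q4 in(-1,-.3,0,.5,1.5,3.1,4):
        for q6 in(-2,-.5,.5,2):
            q,e=ik(p,R,[np.arctan2(p[1],p[0]),.2,2,q4,.6,q6])
            if e<.003 and not any(np.abs(q-x).max()<.05 for x in o): o.append(q)
    return o
E
python3 - <<'E'
from kin import *
np.set_printoptions(precision=2,suppress=True)
py=np.array([.079,.997,0]); 
for al in(0,20,35,45,60):
    g=np.array([.611,-.131,.093])+.105*py
    for s in(1,-1):
        R=pose(-94.5,al,s); print("G",al,s,*iks(g+.058*R[:,2],R))
for le in(90,70,55,45,30):
  for hd in(15.6,195.6):
    for s in(1,-1):
        R=pose(hd,le,s); print("S",le,hd,s,*iks(np.array([.550,.2976,.13])+.058*R[:,2],R))
E
```

```text
G 0 1 [-0.16  0.46  1.64  0.    1.04 -0.08]
G 0 -1
G 20 1 [ 0.02  0.5   1.62 -0.39  1.09  0.3 ]
G 20 -1
G 35 1 [ 0.14  0.57  1.61 -0.64  1.19  0.53]
G 35 -1 [ 0.14  0.57  1.61 -0.64  1.19 -2.61]
G 45 1 [ 0.21  0.63  1.6  -0.78  1.29  0.66]
G 45 -1 [ 0.21  0.63  1.6  -0.78  1.29 -2.48]
G 60 1 [ 0.28  0.74  1.59 -0.95  1.45  0.81]
G 60 -1 [ 0.28  0.74  1.59 -0.95  1.45 -2.33]
S 90 15.6 1 [0.5  0.92 2.57 3.38 1.9  1.65]
S 90 15.6 -1 [ 0.5   0.92  2.57  3.38  1.9  -1.49]
S 90 195.6 1
S 90 195.6 -1
S 70 15.6 1 [0.49 0.52 2.47 3.37 1.08 1.53]
S 70 15.6 -1 [ 0.49  0.52  2.47  3.37  1.08 -1.61]
S 70 195.6 1 [0.34 1.06 0.83 0.11 2.46 1.68]
S 70 195.6 -1 [ 0.34  1.06  0.83  0.11  2.46 -1.46]
S 55 15.6 1 [0.46 0.34 2.31 3.49 0.48 1.37]
S 55 15.6 -1 [ 0.46  0.34  2.31  3.49  0.48 -1.77]
S 55 195.6 1 [0.35 0.93 0.94 0.08 2.23 1.66]
S 55 195.6 -1 [ 0.35  0.93  0.94  0.08  2.23 -1.48]
S 45 15.6 1 [0.44 0.28 2.18 4.03 0.16 0.81]
S 45 15.6 -1 [ 0.44  0.28  2.18  4.03  0.16 -2.33]
S 45 195.6 1 [0.35 0.84 1.03 0.06 2.05 1.65]
S 45 195.6 -1 [ 0.35  0.84  1.03  0.06  2.05 -1.49]
S 30 15.6 1 [ 0.42  0.28  1.98 -0.2   0.37 -1.26]
S 30 15.6 -1 [ 0.42  0.28  1.98 -0.2   0.37  1.89]
S 30 195.6 1 [0.36 0.7  1.2  0.05 1.77 1.65]
S 30 195.6 -1 [ 0.36  0.7   1.2   0.05  1.77 -1.49]
```

Block centre is at press y = 0.0596, so it's clear. IK shows I can grasp it across its width from the +y side with the tool tilted 60° from vertical. Standing up in the slot, that becomes a 30° lean back towards the robot with the fingers above the cheeks. I'm releasing the crank first.

{"method": "drive_tool", "body": {"commands": [1,0,0,0,0,0,0,1,0,0,0,0,0,0,1,0,0,0,0,0,0,1,0,0,-4,0,0,0,1,0,0,-9,0,0,0,1,0,0,-14,0,0,0,1,0,0,-20,0,0,0,1,0,0,-24,0,0,0,1,0,0,-24,0,0,0]}}

```text
time: 13.5
eef_pos: [0.4283, -0.1823, 0.2742]
orientation: [[0.952, -0.075, 0.296], [-0.069, -0.997, -0.029], [0.298, 0.007, -0.955]]
ft_force: [-0.1, 0.3, -0.5]
grip_width: 0.0852
finger_force: 0.0
```

```bash
cat >> h.py <<'E'
from kin import *
py=np.array([.079,.997,0]); px_=np.array([.997,-.079,0])
BL=np.array([.611,-.131,0])+.0015*px_+.0596*py   # block centre, measured
def rowp(tip,R,off=.044,o=None): return row(np.array(tip)+off*R[:,2],R,o)
E
python3 - <<'E'
from h import *
o=env.observe(); q=o["qpos"]; print(q,o["eef_pos"])
Rg=pose(-94.5,60,1)
tg=BL+.042*py+[0,0,.093+.0035]; print("tip",tg)
# waypoints
for tip,h,l in(([.5,-.02,.33],-50,30),([.6,.08,.26],-94.5,60),(tg-.07*Rg[:,2],-94.5,60),(tg,-94.5,60),(tg+.065*py,-94.5,60),(tg+.065*py+[0,0,.2],-94.5,60),([.52,.2,.36],-40,40),([.53,.29,.36],15.6,30),([.53,.29,.11],15.6,30)):
    R=pose(h,l,1); q,e=ik(np.array(tip)+.044*R[:,2],R,q); print(np.array(tip),h,l,q,e)
R1=pose(-50,30,1)
print(rowp([.5,-.02,.33],R1))
E
```

```text
[-0.7  -0.1   1.79  0.18  1.21  0.9 ] [ 0.43 -0.18  0.27]
tip [ 0.62 -0.03  0.1 ]
[ 0.5  -0.02  0.33] -50 30 [ 0.1  -0.01  1.74 -0.47  1.14 -0.46] 1.853180027526554e-11
[0.6  0.08 0.26] -94.5 60 [ 0.45  0.6   1.35 -0.87  1.79  0.6 ] 2.42861286636753e-15
[0.63 0.03 0.13] -94.5 60 [ 0.37  0.72  1.47 -0.89  1.58  0.75] 8.620880329703835e-15
[ 0.62 -0.03  0.1 ] -94.5 60 [ 0.29  0.73  1.57 -0.95  1.47  0.8 ] 1.86302323356654e-11
[0.63 0.03 0.1 ] -94.5 60 [ 0.37  0.76  1.49 -0.89  1.55  0.79] 5.412337245047638e-15
[0.63 0.03 0.3 ] -94.5 60 [ 0.37  0.58  1.3  -0.92  1.78  0.5 ] 1.6653345369377348e-15
[0.52 0.2  0.36] -40 40 [ 0.63  0.12  1.61 -0.7   1.29 -0.09] 1.375566327510569e-12
[0.53 0.29 0.36] 15.6 30 [ 0.42  0.03  1.63 -0.09  0.97 -1.39] 1.0640755345954167e-13
[0.53 0.29 0.11] 15.6 30 [ 0.42  0.25  2.05 -0.23  0.33 -1.22] 2.9276581159365378e-12
[   7.69  -15.13    0.43  -14.86  -22.62 -135.49]
```

Run:
```python
from h import *
o=env.observe(); q=o["qpos"]
for tip,l in(([.5,-.02,.33],25),([.6,.10,.28],60)):
    R=pose(-94.5,l,1); q,e=ik(np.array(tip)+.044*R[:,2],R,q); print(q,e,rowp(tip,R))
```

```text
[ 0.1   0.17  1.5  -0.43  1.55  0.2 ] 1.7400124142464619e-13 [  6.16 -14.85   0.14  -5.81 -32.84 -91.27]
[ 0.47  0.6   1.3  -0.87  1.84  0.57] 1.0894063429134349e-14 [ 13.88 -25.64   5.84 -34.46 -59.64 -89.11]
```

{"method": "drive_tool", "body": {"commands": [1,3,-5,-1,-0.6,-3.3,-9,1,6.2,-14.9,0.1,-5.8,-32.8,-91.3,1,6.2,-14.9,0.1,-5.8,-32.8,-91.3,1,6.2,-14.9,0.1,-5.8,-32.8,-91.3,1,6.2,-14.9,0.1,-5.8,-32.8,-91.3,1,6.2,-14.9,0.1,-5.8,-32.8,-91.3,1,6.2,-14.9,0.1,-5.8,-32.8,-91.3,1,6.2,-14.9,0.1,-5.8,-32.8,-91.3,1,6.2,-14.9,0.1,-5.8,-32.8,-91.3,1,6.2,-14.9,0.1,-5.8,-32.8,-91.3]}}

```text
time: 14.75
eef_pos: [0.4973, -0.036, 0.2848]
orientation: [[0.064, 0.997, -0.041], [0.906, -0.076, -0.416], [-0.418, -0.01, -0.908]]
ft_force: [0.7, -0.1, 0.4]
grip_width: 0.0851
finger_force: 0.0
```

Run:
```python
from h import *
o=env.observe(); print(o["qpos"],o["eef_pos"]*1e3); Rg=pose(-94.5,60,1); tg=BL+.042*py+[0,0,.0965]
for t in([.6,.10,.28],tg-.08*Rg[:,2]): print(rowp(t,Rg))
```

```text
[ 0.12  0.18  1.5  -0.42  1.56  0.22] [497.33 -35.98 284.82]
[ 10.64   9.23  -2.05  -0.34 -35.28   0.53]
[ 11.3   12.42  13.41  -0.34 -35.28   0.53]
```

{"method": "drive_tool", "body": {"commands": [1,10.6,9.2,-2,0,-35.3,0,1,10.6,9.2,-2,0,-35.3,0,1,10.6,9.2,-2,0,-35.3,0,1,10.6,9.2,-2,0,-35.3,0,1,11.3,12.4,4,-0.3,-35.3,0.5,1,11.3,12.4,9,-0.3,-35.3,0.5,1,11.3,12.4,13.4,-0.3,-35.3,0.5,1,11.3,12.4,13.4,-0.3,-35.3,0.5,1,11.3,12.4,13.4,-0.3,-35.3,0.5]}}

```text
time: 15.88
eef_pos: [0.6248, -0.0004, 0.1196]
orientation: [[0.047, 0.997, -0.067], [0.499, -0.082, -0.863], [-0.866, 0.007, -0.501]]
ft_force: [-0.7, -0.2, 0.3]
grip_width: 0.0855
finger_force: 0.0
```

Run:
```python
from h import *
import cv2
o=env.observe(); print(o["qpos"],o["eef_pos"]*1e3,o["ft_force"]); Rg=pose(-94.5,60,1); tg=BL+.042*py+[0,0,.0965]
print(rowp(tg,Rg))
p=env.camera_params("wrist"); w=env.snapshot("wrist")[:,:,::-1].copy()
for x in(-.033,.033):
  for y in(-.0,.06):
    for z in (.084,.102):
      u=proj(None,BL+x*px_+y*py+[0,0,z],p)[0]; cv2.circle(w,tuple(int(round(v)) for v in u),3,(0,0,255),1)
u=proj(None,tg,p)[0]; cv2.circle(w,tuple(int(round(v)) for v in u),4,(0,255,0),1)
for d in (.044,.05):
  u=proj(None,o["eef_pos"]-d*o["orientation"][:,2],p)[0]; cv2.circle(w,tuple(int(round(v)) for v in u),2,(255,0,0),-1)
cv2.imwrite("pics/w2.png",w)
```

```text
[ 0.39  0.73  1.44 -0.88  1.61  0.75] [624.84  -0.44 119.64] [-0.69 -0.23  0.32]
[ 0.52 -0.21  8.12  0.04 -0.04 -0.44]
```

View pics/w2.png

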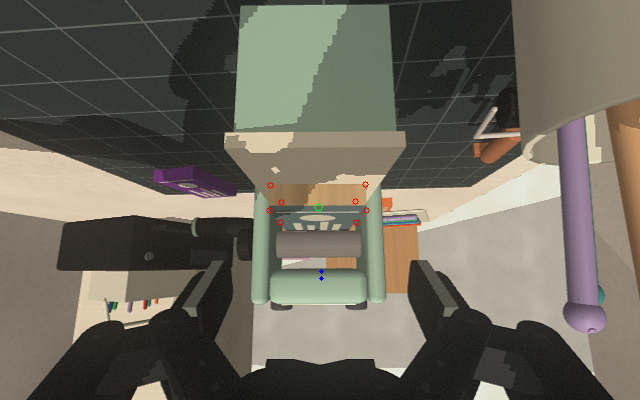

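The block's front face shows at columns 270–366, rows 184–210, right where the model puts it. The pens on the right look close, so I'm checking the cup position before going in.

Run:
```python
from h import *
def g(n,u,z):
    p=P[n]; d=p["orientation"]@(np.linalg.inv(p["mtx"])@[*u,1]*[1,-1,-1]); return p["eye"]+d*(z-p["eye"][2])/d[2]
print("cup base scene",g("scene",(383,212),0)*1e3,"side",g("side",(256,255),0)*1e3, "rim side",g("side",(252,230),.095)*1e3,"rim scene",g("scene",(387,200),.095)*1e3)
for u in((241,218),(249,209),(258,213),(264,217)): print("pen tip side at z=.18",g("side",u,.18)*1e3)
print("jar",g("side",(231,300),0)*1e3)
o=env.observe(); print("cam",env.camera_params("wrist")["eye"]*1e3)
```

```text
cup base scene [741.38 100.07   0.  ] side [745.29  81.01   0.  ] rim side [745.54  77.01  95.  ] rim scene [746.95  86.59  95.  ]
pen tip side at z=.18 [746.51 114.25 180.  ]
pen tip side at z=.18 [739.22  83.84 180.  ]
pen tip side at z=.18 [714.68  90.08 180.  ]
pen tip side at z=.18 [697.11  97.97 180.  ]
jar [754.44 221.48   0.  ]
cam [639.94 193.96 138.9 ]
```

The cup is at (0.745, 0.085), which leaves clearance. Advancing and gripping.

{"method": "drive_tool", "body": {"commands": [1,0.5,-0.2,3,0,0,-0.4,1,0.5,-0.2,5.5,0,0,-0.4,1,0.5,-0.2,8.1,0,0,-0.4,1,0.5,-0.2,8.1,0,0,-0.4,0,0.5,-0.2,8.1,0,0,-0.4,0,0.5,-0.2,8.1,0,0,-0.4,0,0.5,-0.2,8.1,0,0,-0.4,0,0.5,-0.2,8.1,0,0,-0.4], "newtons": 50}}

```text
time: 16.92
eef_pos: [0.618, -0.0662, 0.0741]
orientation: [[0.038, 0.997, -0.065], [0.498, -0.075, -0.864], [-0.866, 0.0, -0.499]]
ft_force: [-0.0, 4.0, 5.3]
grip_width: 0.0647
finger_force: 55.7
```

Run:
```python
from h import *
o=env.observe(); print(o["qpos"],o["eef_pos"]*1e3,o["ft_force"],o["grip_width"],o["finger_force"])
A=o["orientation"]; print(A.T@[0,.062,.0]*100, A.T@[0,0,.01]*100)
```

```text
[ 0.31  0.74  1.56 -0.94  1.48  0.81] [618.   -66.2   74.13] [-0.03  3.99  5.34] 0.06473787537586487 55.6937974691391
[ 3.09 -0.47 -5.36] [-0.87  0.   -0.5 ]
```

{"method": "drive_tool", "body": {"commands": [0,0.5,-0.1,-0.9,0,0,0,0,1.1,-0.2,-1.9,0,0,0,0,1.7,-0.25,-2.9,0,0,0,0,2.3,-0.35,-3.9,0,0,0,0,2.8,-0.4,-4.8,0,0,0,0,3.1,-0.5,-5.4,0,0,0,0,3.1,-0.5,-5.4,0,0,0,0,3.1,-0.5,-5.4,0,0,0,0,2.2,-0.5,-5.9,0,0,0,0,1.3,-0.5,-6.4,0,0,0]}}

```text
time: 18.18
eef_pos: [0.6165, -0.0044, 0.0925]
orientation: [[0.035, 0.997, -0.068], [0.5, -0.076, -0.863], [-0.865, -0.004, -0.501]]
ft_force: [0.3, -0.0, -1.1]
grip_width: 0.0646
finger_force: 55.2
```

Run:
```python
from h import *
o=env.observe(); print(o["qpos"],o["eef_pos"]*1e3,o["ft_force"],o["grip_width"],o["finger_force"])
A=o["orientation"]; print(A.T@[0,0,.2]*100)
```

```text
[ 0.39  0.75  1.48 -0.88  1.57  0.78] [616.52  -4.35  92.48] [ 0.28 -0.   -1.06] 0.06458911568980341 55.229700207710266
[-17.31  -0.08 -10.03]
```

Lifting to a safe height. Meanwhile I'll refine the rack pose by fitting a silhouette in code to the first two pictures.

{"method": "drive_tool", "body": {"commands": [0,-2.2,0,-1.2,0,0,0,0,-5,0,-2.9,0,0,0,0,-9,0,-5.2,0,0,0,0,-13,0,-7.5,0,0,0,0,-17.3,0,-10,0,0,0,0,-17.3,0,-10,0,0,0]}}

```text
time: 18.92
eef_pos: [0.6179, -0.0051, 0.2989]
orientation: [[0.045, 0.997, -0.063], [0.501, -0.078, -0.862], [-0.864, 0.007, -0.503]]
ft_force: [0.0, 0.3, -1.8]
grip_width: 0.0648
finger_force: 55.2
```

```bash
cat > sil.py <<'E'
from h import *
import cv2
from scipy.optimize import minimize
def boxc(cx,cy,cz,sx,sy,sz): return np.array([[cx+a*sx/2,cy+b*sy/2,cz+c*sz/2] for a in(-1,1) for b in(-1,1) for c in(-1,1)])/1e3
parts=[boxc(0,s*44,50,150,10,100) for s in(-1,1)]+[boxc(0,0,6,150,100,12),boxc(35,0,72,18,66,120)]
S=8
def render(n,q,x0,y0,w,h,dx=0,dy=0):
    a=np.cos(q[2]),np.sin(q[2]); im=np.zeros((h*S,w*S),np.uint8)
    for b in parts:
        X=np.c_[q[0]+a[0]*b[:,0]-a[1]*b[:,1],q[1]+a[1]*b[:,0]+a[0]*b[:,1],b[:,2]]
        u=(proj(n,X)-[x0-.5,y0-.5])*S; cv2.fillConvexPoly(im,cv2.convexHull(u.astype(np.float32)).round().astype(np.int32),255)
    return cv2.resize(im,(w,h),interpolation=cv2.INTER_AREA)/255.
V={"scene":(335,108,70,65),"side":(240,298,90,80)}; M={}
for n,(x,y,w,h) in V.items():
    c=cv2.imread(f"pics/{n}0.png")[y:y+h,x:x+w].astype(float); d=c[:,:,2]-c[:,:,0]; M[n]=np.clip((d-12)/24,0,1)
    M[n]=cv2.morphologyEx(M[n],cv2.MORPH_CLOSE,np.ones((3,3)))
def cost(q,ns=("scene","side")): return sum(np.abs(render(n,q,*V[n])-M[n]).sum() for n in ns)
E
python3 - <<'E'
from sil import *
q0=np.array([.584,.307,.273]); print(cost(q0),[m.sum() for m in M.values()])
for ns in(("scene","side"),("scene",),("side",)):
    r=min((minimize(lambda s:cost(q0+s*[.01,.01,.05],ns),s0,method="Nelder-Mead",options=dict(initial_simplex=np.array(s0)+np.array([[0,0,0],[.6,0,0],[0,.6,0],[0,0,.6]]),xatol=.01,fatol=.1)) for s0 in([0,0,0],[.3,-.3,.3],[-.3,.3,-.3])),key=lambda r:r.fun)
    print(ns,(q0+r.x*[.01,.01,.05]).round(4).tolist(),r.fun)
print(env.observe()["eef_pos"],env.observe()["grip_width"])
E
```

```text
244.0843137254902 [np.float64(1753.7083333333335), np.float64(4686.708333333334)]
('scene', 'side') [0.5846, 0.3062, 0.2839] 205.06176470588235
('scene',) [0.5826, 0.3085, 0.2802] 62.813235294117646
('side',) [0.5848, 0.306, 0.2771] 99.15833333333335
[ 0.62 -0.01  0.3 ] 0.06481907164042638
```

```bash
cat >> h.py <<'E'
Ag=Ro.from_matrix([[0.038,0.997,-0.065],[0.498,-0.075,-0.864],[-0.866,0,-0.499]]).as_matrix()
vb=Ag.T@(BL+[0,0,.093]-[.618,-.0662,.0741]); vb[1]=0
RK=np.array([.584,.307]); YW=.279; SL=RK-.035*np.array([np.cos(YW),np.sin(YW)])
def place(h,lat=(0,0),hd=np.degrees(YW)): # TCP for block bottom at height h
    R=pose(hd,30,1); return np.array([*(SL+lat),h+.06])-R@vb,R
E
python3 - <<'E'
from h import *
o=env.observe(); q=o["qpos"]; T0=o["eef_pos"]; print(q,vb)
T1,R1=place(.24); print(T1,SL)
N=14
for i in range(1,N+1):
    t=i/N; h=-94.5+t*(16+94.5); l=60-30*t; R=pose(h,l,1); p=T0+(T1-T0)*t+[-.04*np.sin(np.pi*t),0,.06*np.sin(np.pi*t)]
    qn,e=ik(p,R,q); print(i,row(p,R,o),qn,round(e,4),np.abs(qn-q).max().round(2), (p+R@vb).round(2)); q=qn
E
```

```text
[ 0.39  0.56  1.28 -0.92  1.81  0.49] [-0.02  0.   -0.  ]
[0.54 0.29 0.29] [0.55 0.3 ]
1 [-0.08 -1.62 -2.37 -6.5   1.98 -4.42] [ 0.43  0.47  1.37 -0.92  1.72  0.42] 0.0 0.09 [0.6  0.01 0.33]
2 [ -0.09  -3.2   -4.71 -13.09   4.13  -8.75] [ 0.48  0.39  1.44 -0.92  1.65  0.37] 0.0 0.08 [0.59 0.03 0.34]
3 [  0.01  -4.69  -6.99 -19.53   6.23 -13.33] [ 0.52  0.31  1.51 -0.91  1.57  0.3 ] 0.0 0.08 [0.58 0.05 0.35]
4 [  0.28  -6.06  -9.19 -25.81   8.28 -18.15] [ 0.56  0.24  1.56 -0.89  1.5   0.23] 0.0 0.08 [0.57 0.07 0.36]
5 [  0.76  -7.28 -11.27 -31.92  10.25 -23.22] [ 0.59  0.17  1.6  -0.87  1.42  0.14] 0.0 0.09 [0.56 0.09 0.37]
6 [  1.48  -8.31 -13.23 -37.86  12.11 -28.53] [ 0.61  0.12  1.63 -0.84  1.35  0.04] 0.0 0.1 [0.55 0.12 0.37]
7 [  2.47  -9.16 -15.06 -43.62  13.84 -34.07] [ 0.62  0.07  1.66 -0.79  1.27 -0.08] 0.0 0.12 [0.55 0.14 0.37]
8 [  3.72  -9.8  -16.75 -49.2   15.43 -39.85] [ 0.61  0.03  1.69 -0.73  1.19 -0.21] 0.0 0.13 [0.54 0.16 0.37]
9 [  5.24 -10.25 -18.3  -54.59  16.84 -45.85] [ 0.59 -0.01  1.71 -0.66  1.11 -0.37] 0.0 0.15 [0.54 0.18 0.36]
10 [  6.99 -10.53 -19.72 -59.78  18.04 -52.08] [ 0.57 -0.02  1.72 -0.57  1.03 -0.54] 0.0 0.17 [0.54 0.2  0.35]
11 [  8.96 -10.65 -21.04 -64.77  19.02 -58.53] [ 0.53 -0.03  1.73 -0.46  0.97 -0.73] 0.0 0.19 [0.54 0.23 0.34]
12 [ 11.1  -10.65 -22.28 -69.55  19.74 -65.18] [ 0.49 -0.03  1.74 -0.34  0.92 -0.95] 0.0 0.21 [0.54 0.25 0.33]
13 [ 13.35 -10.56 -23.45 -74.1   20.18 -72.04] [ 0.46 -0.01  1.74 -0.21  0.89 -1.17] 0.0 0.22 [0.55 0.27 0.31]
14 [ 15.67 -10.42 -24.59 -78.43  20.28 -79.09] [ 0.43  0.02  1.72 -0.1   0.88 -1.38] 0.0 0.22 [0.55 0.3  0.3 ]
```

{"method": "drive_tool", "body": {"commands": [0,0,-1.6,-2.4,-6.5,2,-4.4,0,-0.1,-3.2,-4.7,-13,4.1,-8.8,0,0,-4.7,-7,-19.5,6.2,-13.3,0,0.3,-6.1,-9.2,-25.8,8.3,-18.2,0,0.8,-7.3,-11.3,-31.9,10.3,-23.2,0,1.5,-8.3,-13.2,-37.9,12.1,-28.5,0,2.5,-9.2,-15.1,-43.6,13.8,-34,0,3.7,-9.8,-16.8,-49.2,15.4,-39.9,0,5.2,-10.3,-18.3,-54.6,16.8,-45.9,0,7,-10.5,-19.7,-59.8,18,-52]}}

```text
time: 20.18
eef_pos: [0.5268, 0.2081, 0.3305]
orientation: [[-0.761, 0.264, 0.593], [0.205, 0.965, -0.166], [-0.616, -0.005, -0.788]]
ft_force: [-0.3, -1.1, -1.8]
grip_width: 0.0647
finger_force: 55.5
```

Run:
```python
from h import *
o=env.observe(); q=o["qpos"]; T0=o["eef_pos"]; print(q,T0,o["ft_force"],o["grip_width"])
T1,R1=place(.24)
print(row(T1,R1,o),T1)
```

```text
[ 0.58 -0.02  1.74 -0.57  1.03 -0.52] [0.53 0.21 0.33] [-0.31 -1.08 -1.79] 0.0647239888820466
[  3.71   8.52   2.64 -17.75   7.71 -25.79] [0.54 0.29 0.29]
```

{"method": "drive_tool", "body": {"commands": [0,0.9,2.1,0.7,-4.4,1.9,-6.4,0,1.9,4.3,1.3,-8.9,3.9,-12.9,0,2.8,6.4,2,-13.3,5.8,-19.3,0,3.7,8.5,2.6,-17.8,7.7,-25.8,0,3.7,8.5,2.6,-17.8,7.7,-25.8,0,3.7,8.5,2.6,-17.8,7.7,-25.8]}}

```text
time: 20.92
eef_pos: [0.5379, 0.2923, 0.2869]
orientation: [[-0.833, -0.27, 0.483], [-0.234, 0.963, 0.134], [-0.501, -0.001, -0.866]]
ft_force: [-0.2, 0.2, -1.1]
grip_width: 0.0646
finger_force: 55.7
```

```bash
cat > chk.py <<'E'
from sil import *
# fit held block's pose by dark-blue/wood silhouette difference is noisy: compare predicted block corners with image edges in scene and side
o=env.observe(); T=o["eef_pos"];A=o["orientation"]; print(o["qpos"],T,o["ft_force"],o["grip_width"])
c=T+A@vb; print("block centre",c,"want",SL)
# block axes: block y = end axis in tool
yb=A@np.array([np.cos(np.radians(30))*-1,0,-.5]) ; yb2=A@(Ag.T@py); print("up axis",yb2)
for h in(.24,.13,.085,.03,.012):
    T1,R1=place(h); print(h,row(T1,R1,o))
E
python3 chk.py
```

```text
[ 0.44  0.02  1.73 -0.11  0.88 -1.36] [0.54 0.29 0.29] [-0.15  0.18 -1.08] 0.06464071353756784
block centre [0.55 0.3  0.3 ] want [0.55 0.3 ]
up axis [-0.84 -0.23  0.5 ]
0.24 [ 0.1   0.14 -0.   -0.21  0.06 -0.28]
0.13 [ 5.61  0.15  9.52 -0.21  0.06 -0.28]
0.085 [ 7.87  0.16 13.41 -0.21  0.06 -0.28]
0.03 [10.62  0.16 18.17 -0.21  0.06 -0.28]
0.012 [11.52  0.16 19.73 -0.21  0.06 -0.28]
```

The frame check shows I had the closing axis the wrong way round: the block leans 60° at the moment. A half turn about the tool axis makes it upright, and joint 6 goes to about +1.8, within range. Doing that at the hover.

```bash
sed -i 's/R=pose(hd,30,1); return/R=pose(hd,30,-1); return/' h.py
python3 - <<'E'
from h import *
o=env.observe(); A=o["orientation"]; T=o["eef_pos"]
T1,R1=place(.24); print(R1@(Ag.T@py),R1@vb,T1); q,e=ik(T1,R1,o["qpos"]+[0,0,0,0,0,3.1]); print(q,e)
for h in(.10,.07,.012):
    t,r=place(h); q,e=ik(t,r,q); print(h,t,q,e)
print((T1-T)@A*100)
E
```

```text
[ 0. -0.  1.] [-0.02 -0.01 -0.01] [0.57 0.3  0.31]
[ 0.42  0.06  1.63 -0.09  0.93  1.74] 2.220446049250313e-15
0.1 [0.57 0.3  0.17] [ 0.42  0.16  1.88 -0.12  0.58  1.8 ] 1.4538721401964386e-13
0.07 [0.57 0.3  0.14] [ 0.42  0.19  1.93 -0.14  0.51  1.82] 7.605027718682322e-14
0.012 [0.57 0.3  0.08] [ 0.42  0.27  2.01 -0.2   0.35  1.88] 7.516732756552037e-12
[-3.73  0.16 -0.  ]
```

{"method": "drive_tool", "body": {"commands": [0,0,0,-1,0,0,10,0,0,0,-1,0,0,20,0,0,0,-1,0,0,30,0,0,0,-1,0,0,40,0,0,0,-1,0,0,50,0,0,0,-1,0,0,60,0,0,0,-1,0,0,70,0,0,0,-1,0,0,80,0,0,0,-1,0,0,90,0,0,0,-1,0,0,90]}}

```text
time: 22.18
eef_pos: [0.533, 0.2917, 0.2962]
orientation: [[-0.273, 0.832, 0.483], [0.962, 0.237, 0.136], [-0.001, 0.502, -0.865]]
ft_force: [0.1, -0.3, -0.2]
grip_width: 0.0647
finger_force: 55.6
```

{"method": "drive_tool", "body": {"commands": [0,0,0,0,0,0,10,0,0,0,0,0,0,20,0,0,0,0,0,0,30,0,0,0,0,0,0,40,0,0,0,0,0,0,50,0,0,0,0,0,0,60,0,0,0,0,0,0,70,0,0,0,0,0,0,80,0,0,0,0,0,0,90,0,0,0,0,0,0,90]}}

```text
time: 23.42
eef_pos: [0.5334, 0.2917, 0.296]
orientation: [[0.831, 0.275, 0.483], [0.239, -0.961, 0.136], [0.502, 0.002, -0.865]]
ft_force: [-1.1, 0.3, -1.6]
grip_width: 0.0647
finger_force: 55.6
```

Run:
```python
from h import *
o=env.observe(); A=o["orientation"]; T=o["eef_pos"]; print(o["qpos"],T*1e3,A,o["ft_force"],o["grip_width"])
print("c",(T+A@vb)*1e3,A@(Ag.T@py))
for h in(.16,.13,.085,.03,.012):
    t,r=place(h); print(h,row(t,r,o))
```

```text
[ 0.44  0.    1.72 -0.11  0.9   1.78] [533.4  291.73 296.04] [[ 0.83  0.28  0.48]
 [ 0.24 -0.96  0.14]
 [ 0.5   0.   -0.86]] [-1.05  0.3  -1.58] 0.06465430313895432
c [515.25 286.53 290.44] [-0. -0.  1.]
0.16 [-0.36 -0.09  7.94  0.13 -0.13  0.05]
0.13 [-1.87 -0.1  10.53  0.13 -0.13  0.05]
0.085 [-4.12 -0.11 14.43  0.13 -0.13  0.05]
0.03 [-6.89 -0.12 19.18  0.13 -0.13  0.05]
0.012 [-7.79 -0.13 20.74  0.13 -0.13  0.05]
```

{"method": "drive_tool", "body": {"commands": [0,-0.1,0,2,0,0,0,0,-0.2,-0.1,4,0.1,-0.1,0,0,-0.3,-0.1,6,0.1,-0.1,0,0,-0.4,-0.1,7.9,0.1,-0.1,0,0,-0.4,-0.1,7.9,0.1,-0.1,0,0,-0.4,-0.1,7.9,0.1,-0.1,0]}}

```text
time: 24.18
eef_pos: [0.5684, 0.3027, 0.2264]
orientation: [[0.832, 0.274, 0.482], [0.237, -0.962, 0.138], [0.501, -0.001, -0.865]]
ft_force: [0.2, 0.6, 0.2]
grip_width: 0.0649
finger_force: 55.6
```

```bash
cat > chk.py <<'E'
from h import *
import cv2
o=env.observe(); A=o["orientation"]; T=o["eef_pos"]; c=T+A@vb
Rb=np.column_stack([A[:,1],A@(Ag.T@py),np.cross(A[:,1],A@(Ag.T@py))]); print("c",c*1e3,o["ft_force"])
B=np.array([[a*33,b,s*9] for a in(-1,1) for b in(-60,15) for s in(-1,1)])/1e3
S=8
for n in("scene","side"):
    im=env.snapshot(n)[:,:,::-1].astype(float); old=cv2.imread(f"pics/{n}0.png").astype(float)
    u=proj(n,c+B@Rb.T); x0,y0=np.floor(u.min(0)-8).astype(int); x1,y1=np.ceil(u.max(0)+8).astype(int)
    ch=(np.abs(im-old).max(2)>25)&(im.max(2)>55)
    M=ch[y0:y1,x0:x1].astype(float)
    cv2.imwrite(f"pics/k_{n}.png",im[y0:y1,x0:x1])
    def ren(d):
        q=(proj(n,c+d+B@Rb.T)-[x0-.5,y0-.5])*S; g=np.zeros(((y1-y0)*S,(x1-x0)*S),np.uint8)
        cv2.fillConvexPoly(g,cv2.convexHull(q.astype(np.float32)).round().astype(np.int32),255); return cv2.resize(g,(x1-x0,y1-y0),interpolation=cv2.INTER_AREA)/255.
    K=ren(np.zeros(3)); print(n,M.shape)
    for r in range(0,M.shape[0],2): print("".join("#" if M[r,k] and K[r,k]>.5 else "+" if M[r,k] else "." if K[r,k]>.5 else " " for k in range(M.shape[1])))
E
python3 chk.py
```

```text
c [550.28 297.56 220.82] [0.21 0.62 0.2 ]
scene (49, 28)
          +    +++++++      
      ++  +   ++++++++      
       ++  +  +++++++       
              +++++++       
   +        +++++++++       
+           +++#####.       
 +  +++      +######        
              ######        
         +   ..#####        
          +++######         
           +#######         
           +#######         
          +#######.         
           #######          
          +.#####.          
          +#####.           
          .#...#.           
          ..#.#..           
         +#####.            
         +......            
            ...             
                            
                            
                            
                            
side (68, 30)
        ++++++++++            
        ++++++++++            
        ++++++++++            
       +++++++++++       ++ ++
       +++++++++++            
       +++########..          
       +++########..          
       +++########..          
       +++#########..         
       +++#######....    
[... 167 characters left out ...]
 ++###..........  +     
       ++###..........  +     
        +########...#.        
        +############.        
        +#############        
         ........#####+++++   
         .##.##.#####+++++    
          ........###++++++   
          ........###++++++   
          ........###+++++++  
          ....#...###++   +   
          ####....###+        
           ###.....##+        
           ####....##+        
           #####...##         
                              
                              
                              
                              [ WARN:0@1.134] global loadsave.cpp:1063 imwrite_ Unsupported depth image for selected encoder is fallbacked to CV_8U.
```

Block and rack agree within about a millimetre in each camera, so I'm lowering into the slot.

Run:
```python
from h import *
o=env.observe()
for h in(.13,.10,.075,.05,.03,.016,.011):
    t,r=place(h); print(h,row(t,r,o))
```

```text
0.13 [-1.59  0.02  2.71 -0.   -0.14 -0.13]
0.1 [-3.1   0.03  5.31 -0.   -0.14 -0.13]
0.075 [-4.35  0.03  7.47 -0.   -0.14 -0.13]
0.05 [-5.61  0.03  9.63 -0.   -0.14 -0.13]
0.03 [-6.61  0.04 11.36 -0.   -0.14 -0.13]
0.016 [-7.31  0.04 12.57 -0.   -0.14 -0.13]
0.011 [-7.56  0.04 13.   -0.   -0.14 -0.13]
```

{"method": "drive_tool", "body": {"commands": [0,-1.6,0,2.7,0,0,0,0,-3.1,0,5.3,0,0,0,0,-4.35,0,7.5,0,0,0,0,-5,0,8.55,0,0,0,0,-5.6,0,9.6,0,0,0,0,-5.6,0,9.6,0,0,0]}}

```text
time: 25.02
eef_pos: [0.5677, 0.3025, 0.1141]
orientation: [[0.833, 0.273, 0.481], [0.236, -0.962, 0.137], [0.5, -0.001, -0.866]]
ft_force: [0.4, 0.6, -1.2]
grip_width: 0.0644
finger_force: 55.7
```

Run:
```python
from h import *
o=env.observe(); A=o["orientation"]; T=o["eef_pos"]; print("c",(T+A@vb)*1e3,o["ft_force"],o["ft_torque"],o["grip_width"],o["qpos"])
for h in(.03,.02,.012,.010):
    t,r=place(h); print(h,row(t,r,o))
```

```text
c [549.5  297.37 108.54] [ 0.39  0.61 -1.2 ] [-0.09  0.29  0.02] 0.06444423447052537 [ 0.43  0.22  1.97 -0.17  0.45  1.86]
0.03 [-0.86  0.02  1.65  0.02  0.01 -0.18]
0.02 [-1.36  0.02  2.51  0.02  0.01 -0.18]
0.012 [-1.76  0.02  3.21  0.02  0.01 -0.18]
0.01 [-1.86  0.02  3.38  0.02  0.01 -0.18]
```

{"method": "drive_tool", "body": {"commands": [0,-0.4,0,0.8,0,0,0,0,-0.86,0,1.65,0,0,0,0,-1.2,0,2.2,0,0,0,0,-1.5,0,2.75,0,0,0,0,-1.5,0,2.75,0,0,0]}}

```text
time: 25.65
eef_pos: [0.5682, 0.3026, 0.0823]
orientation: [[0.834, 0.272, 0.48], [0.235, -0.962, 0.137], [0.499, -0.001, -0.866]]
ft_force: [-0.4, 0.3, -1.3]
grip_width: 0.0646
finger_force: 55.7
```

Run:
```python
from h import *
o=env.observe(); A=o["orientation"]; T=o["eef_pos"]; print("c",(T+A@vb)*1e3,o["ft_force"],o["ft_torque"],o["grip_width"],o["qpos"])
print(A.T@[0,0,-.01]*100)
```

```text
c [549.99 297.49  76.74] [-0.43  0.28 -1.28] [-0.08  0.25 -0.  ] 0.06457511491082699 [ 0.43  0.26  2.01 -0.21  0.36  1.9 ]
[-0.5   0.    0.87]
```

{"method": "drive_tool", "body": {"commands": [0,-0.1,0,0.17,0,0,0,0,-0.2,0,0.35,0,0,0,0,-0.2,0,0.35,0,0,0]}}

```text
time: 26.02
eef_pos: [0.5686, 0.3028, 0.0791]
orientation: [[0.833, 0.272, 0.481], [0.235, -0.962, 0.138], [0.5, -0.001, -0.866]]
ft_force: [0.7, 0.1, -0.8]
grip_width: 0.0647
finger_force: 55.7
```

{"method": "drive_tool", "body": {"commands": [0,-0.05,0,0.09,0,0,0,0,-0.05,0,0.09,0,0,0]}}

```text
time: 26.28
eef_pos: [0.5686, 0.3029, 0.0781]
orientation: [[0.833, 0.272, 0.481], [0.235, -0.962, 0.138], [0.5, -0.002, -0.866]]
ft_force: [-0.0, 0.5, -0.9]
grip_width: 0.0649
finger_force: 55.7
```

{"method": "drive_tool", "body": {"commands": [0,-0.05,0,0.09,0,0,0,0,-0.05,0,0.09,0,0,0]}}

```text
time: 26.52
eef_pos: [0.5686, 0.3028, 0.0769]
orientation: [[0.833, 0.272, 0.481], [0.235, -0.962, 0.137], [0.5, -0.001, -0.866]]
ft_force: [0.7, -0.5, -0.5]
grip_width: 0.0643
finger_force: 55.7
```

{"method": "drive_tool", "body": {"commands": [0,-0.05,0,0.09,0,0,0,0,-0.05,0,0.09,0,0,0]}}

```text
time: 26.78
eef_pos: [0.5686, 0.3028, 0.0759]
orientation: [[0.833, 0.272, 0.481], [0.235, -0.962, 0.137], [0.5, -0.001, -0.866]]
ft_force: [0.5, 0.9, -1.5]
grip_width: 0.065
finger_force: 55.7
```

{"method": "drive_tool", "body": {"commands": [0,-0.05,0,0.09,0,0,0,0,-0.05,0,0.09,0,0,0]}}

```text
time: 27.02
eef_pos: [0.5692, 0.3031, 0.0757]
orientation: [[0.832, 0.273, 0.482], [0.235, -0.962, 0.138], [0.502, -0.002, -0.865]]
ft_force: [-1.2, -0.5, 3.5]
grip_width: 0.0646
finger_force: 56.1
```

Contact with the floor felt, at 4.5 N. Releasing and withdrawing back along the tool axis.

{"method": "drive_tool", "body": {"commands": [1,0,0,0,0,0,0,1,0,0,0,0,0,0,1,0,0,0,0,0,0,1,0,0,-1.5,0,0,0,1,0,0,-4,0,0,0,1,0,0,-8,0,0,0,1,0,0,-13,0,0,0,1,0,0,-18,0,0,0,1,0,0,-18,0,0,0]}}

```text
time: 28.15
eef_pos: [0.4826, 0.279, 0.2368]
orientation: [[0.829, 0.273, 0.489], [0.234, -0.962, 0.142], [0.509, -0.004, -0.861]]
ft_force: [0.4, 0.2, -0.1]
grip_width: 0.0854
finger_force: 0.0
```

```bash
cat > fin.py <<'E'
from sil import *
o=env.observe(); print(o["time"],o["eef_pos"],o["ft_force"],o["finger_force"])
# render rack + block standing at SL; report where changed pixels lie vs predicted block silhouette above cheeks
for n in("scene","side"):
    im=env.snapshot(n)[:,:,::-1].astype(float); old=cv2.imread(f"pics/{n}0.png").astype(float)
    a=np.cos(YW),np.sin(YW); X=np.array([[s*9,t*33,z] for s in(-1,1) for t in(-1,1) for z in(12,132)])/1e3
    W=np.c_[SL[0]+a[0]*X[:,0]-a[1]*X[:,1],SL[1]+a[1]*X[:,0]+a[0]*X[:,1],X[:,2]]; u=proj(n,W)
    x0,y0=np.floor(u.min(0)-8).astype(int); x1,y1=np.ceil(u.max(0)+8).astype(int)
    g=np.zeros(im.shape[:2],np.uint8); cv2.fillConvexPoly(g,cv2.convexHull(u.astype(np.float32)).round().astype(np.int32),1)
    M=(np.abs(im-old).max(2)>25)
    print(n)
    for r in range(y0,y1,2): print("".join("#" if M[r,k] and g[r,k] else "+" if M[r,k] else "." if g[r,k] else " " for k in range(x0,x1)))
E
python3 fin.py
```

```text
28.15 [0.48 0.28 0.24] [ 0.38  0.17 -0.13] 0.0
scene
                            
                            
                            
                            
               ###++        
              ######.       
              ######.       
             #######        
             ######.        
            ######..        
            ######..        
           .#####..         
           #.......         
           #.......         
          .#.......         
          ##......          
          #####...          
         .........          
         ........           
         .......            
         .......            
        .......             
        .......             
           ...              
                            
                            
                            
                            
side
                              
                    ++ +      
                              
                              
                              
          #########.          
          .......###++        
          ...#....##+         
          #######.##++        
          #######.###++       
          ###########++       
          ###########++       
         .###########++       
         .###########++       
         .##.....####++       
         #####.#.####++       
         #############+       
         #############+       
         #####...#####+       
         ####.##.#####        
         #############        
         #############        
          ###########.        
          ###########.        
          #...##..##..        
          ............        
          ............        
           ...........        
           ...........        
           ...........        
           ...........        
            ..........        
            ..........        
            ..........
```

The change map shows the block upright in the slot at its full-depth silhouette, and the gripper is clear.

```bash
python3 -c "
from rig import env
print(env.hand_in())"
```

```text
the job is handed in; nothing more can be done
None
```

I wound the block clear of the rollers, stood it on end on the floor of the empty slot, released it and handed the job in at about 28 s. The hand-in returned no verdict. I never touched the dry block, jar, cup or brayer, but I didn't re-check their positions at the end.

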